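# Latch the two-part dough mould shut

### The arm

A 6-joint arm with a two-finger parallel gripper is mounted at the origin on the work surface. World frame = base frame: x ahead of the robot, y to its left, z up, the work surface at z = 0. Lengths are in mm, angles in degrees, forces in N, time in s.
With the tool pointing down it reaches from about 300 to 850 mm from the base axis. Payload 5.4 kg.
Tool frame: the origin (TCP) lies midway between the tips of the shut fingers; the grasp point (between the pads) lies 19 mm behind it; z points along the fingers, y is the direction in which the jaws open and shut (so a half turn about z gives the same grasp; the last joint's range is limited). The gripper opens to 85 mm and grips with 20 to 120 N. Pads are 22 mm wide; open, the fingers measure 114 mm over their backs; the gripper's body (76 mm by 85 mm) begins 54 mm behind the grasp point. The pads swing forward as they close: fully open they stand 13 mm farther back than shut.
Start: joints at [-78.272, 9.076, 91.501, -0, 79.423, -12.038], TCP at [231.704, -526.231, 231.299] pointing down, gripper open.
Joint ranges: [-166.64, 166.64], [-54.1, 131.32], [10.49, 154.53], [-73.88, 253.88], [9.74, 151.15], [-171.62, 171.62]. Speed limits (degrees/s): [147.25, 147.25, 180, 180, 180, 180].

### API

Orientations are given as a 3x3 rotation matrix whose columns are the frame's x, y, z axes.
In Python, from workcell import r, capture, camera_params, hand_in gives the robot as it stands.
- The arm moves only by the shell command python3 -m jog 'ROWS' [OPENING] [FORCE]. ROWS is JSON, a list of rows, each a list of 4 numbers: the shift along the tool's x, y, z in m, then the turn about the tool's z in rad. In form: [[dx, dy, dz, twist], ...]. A call has 1 to 20 rows; each row is the pose to reach, as a shift and turn from the pose measured when the call began, along the tool's axes at that moment; what a row does not reach only later rows make up. A row lasts 1/12 s, in which the tool goes at most 41.7 mm and 7.16 degrees, less where a joint would pass 70% of its speed; a pose out of reach is approached as far as the arm can. A call with a gripper value outside its range is refused whole. OPENING is the finger opening in m, from 0 to 0.0854, set as the call begins (- or left out, the last holds). The fingers move at their own pace and stop on an object; FORCE is the grip in N (left out, the last holds). Time passes only in rows, so rows that repeat a pose let the fingers close. It gives the time, the measured TCP pose, the force and the opening at its end, in the units of the state.
- r.observe(): the state, without advancing time (a new reading comes with each control period).
- capture(name): name is "scene" or "top" or "wrist"; returns the picture (400x640x3 uint8, blue, green, red); there is no depth.
- camera_params(name): a dict with "camera_matrix" (3x3 intrinsics, pixels), "eye" and "attitude" of the camera in the world; the wrist camera has in their place "mount" (4x4, takes a point from camera to tool coordinates, whose origin is the TCP and whose axes are the flange's). Camera axes: x right, y up, looking along -z (the intrinsics and any distortion apply to the point x, -y, -z); pixel columns grow to the right and rows downward; lengths in mm; the calibration is good to about 2 mm. A picture is of the moment at which its call begins: read the wrist's pose just before it. camera_params takes no time and is no camera call.
- hand_in(): hands the job in, once; it reports no verdict.
The state is a dict: "t": time; "qpos": joint angles; "dq": joint speeds; "tau": joint torques, N m; "position": TCP position; "eef_rot": TCP orientation; "force": force on the tool from outside, world axes, zero at the start; "ft_torque": the same for the moment, N m; "opening": finger opening in mm.
Only numpy, scipy, OpenCV 4.12 (cv2) and the standard library are available. Lean on these libraries where they do the work, as an engineer would, in place of code of your own. Each camera call takes 0.05 s, during which the arm holds its last target.

### The job

Close the steel dough mould on the bench with its draw latch: draw the claw forward by its tab until its lip drops into the slot of the catch plate, then swing the lever back and down over centre until it lies fully home on its rubber rest and stays there. Feel for the slot and work gently - do not ram the claw against the catch plate or crush the lever onto its rest - and leave the sieve, bowl and ridged board alone.

Things in the scene. Friction and masses are not known exactly. Their poses are not given: they have to be found in the camera images.
- mould: steel mould, 120 mm wide, on a base plate fixed to the bench. Origin on the bench below the lever's pivot; x runs level along the latch from lever to catch plate, y across, z up. The fixed half (x -110 to 55 mm, top at z 70) carries the lever. The other half (top also z 70) stands 10 to 28 mm off, unmeasured, and slides along x on stiff guides (drag 34 N); at 6 mm it meets a springy seal (12 N/mm)
- pivot (a point): the lever's pivot axis, parallel to the mould's y, at x 0, y 0, z 86 mm of the mould. Upright cheeks 30 mm long flank it at 20 to 24 mm to both sides, up to z 96
- slot_mid (a point): middle of the range where the slot of the catch plate can lie: x 127.5, y 0, z 82 mm (plate top) of the mould. It does not move with the sliding half: the real slot's centre is up to 9 mm either way along x. The slot is a pocket 9 mm long (x), 36 wide, 12 deep. The plate, 60 mm across, runs from 46.5 mm before the slot's centre to 26.5 mm beyond it; the slot's wall nearest the lever is the keeper
- lever (a joint): lever angle, rad: 0 = home, lying level from the pivot towards the mould's -x on its rubber rest; grows as it swings up and over towards +x (1.57 upright, 2.15 end of travel). Stays where left (hinge friction 0.07 N m). Raising it sends the claw forward, lowering draws it back. Hooked, it takes up to about 10 N at the handle's end, mostly from 1.7 to 0.6; below about 0.25 the tension pulls it home
- lever_tip (a point): middle of the end of the lever's flat handle, 85 mm from the pivot, on the face that is uppermost when home (3 mm above the handle's middle plane, which holds the pivot axis). Handle 36 mm wide, 6 mm thick, from 29 to 89 mm from the pivot. The claw's pin is on the lever 24 mm from the pivot, 8 degrees below the handle's line when home
- rest (a point): centre of the top of the black rubber rest on which the home lever lies: 26 mm long, 30 mm wide, 12.5 mm high, 66 mm from the pivot towards the mould's -x. It is spoilt if the lever is pressed on it with over 35 N
- claw_tab (a point): centre of the grip tab near the claw's end: 20 mm long (x), 9 thick (y, grip it so), 28 high, on a strip 22 mm wide whose top is 13 mm lower; 118 mm from the pin along the claw, 18 above the pin's line. At first raised, tip up. The claw is stiff on its pin (0.06 N m), keeping its angle to the lever: unless drawn back snug on the keeper, lowering the lever lifts it out. Axes: x along claw, z up
- claw_lip (a point): middle of the lower edge of the claw's downturned lip, 14 mm beyond the tab's centre along the claw and 27 mm below it. Lip 4 mm thick (x), 22 wide, hanging 10 mm below the 4 mm thick strip. Dropped into the slot, this point is 7 to 12 mm below the catch plate's top. The lip bends if it is pushed onto the plate or the slot's far wall with over 25 N
- sieve: a loose round sieve frame of bent wood, a ring 170 mm across and 70 mm high; origin at the centre of its underside
- bowl: a loose steel bowl, 150 mm across and 65 mm high; origin at the centre of its underside
- ridged_board: a loose ridged gnocchi board of pale wood, 75 x 200 x 12 mm with a short handle; origin at the centre of its underside

How it is judged (in metres and radians):
On the way:
1. the claw's lip has dropped into the slot of the catch plate while the lever is still up (above 1.0 rad) (z of claw_lip in the frame of mould below 0.0795 m and x of claw_lip in the frame of mould between 0.1 and 0.15 m and value of joint lever above 1 rad), for 0.2 s.
At the end, for the whole second after the job is handed in: the lever is home (below 0.08 rad) and stays there by itself, with the claw's lip still in the slot, at least 2.5 mm below the top of the catch plate (value of joint lever below 0.08 rad and z of claw_lip in the frame of mould below 0.0795 m and x of claw_lip in the frame of mould between 0.1 and 0.15 m); the robot touches nothing.
It fails at once if the claw's lip is rammed against the catch plate's top or the slot's far wall with more than 25 N (contact force between claw_c0 and half_c0 above 25 N or contact force between claw_c0 and half_c2 above 25 N or (z of claw_lip in the frame of mould above 0.08 m and contact force between claw_c0 and half_c1 above 25 N)).
It fails at once if the lever is crushed onto its rubber rest with more than 35 N (contact force between lever_c0 and mould_c0 above 35 N).
It fails at once if the sieve, bowl or board is pushed more than 20 mm (distance of any of sieve, bowl, ridged_board from where it was at the start of the episode above 0.02 m).
It also fails if it takes over 72 s, if anything falls off the work surface, if the arm or the gripper's body presses on something with over 40 N, if the wrist force passes 120 N, or if a joint passes its speed limit or range.

## Working session

There is one attempt and no reset: what is moved stays moved. The work goes in short steps, Python scripts to look and compute and a shell command to move; the robot and the scene stay as the last step left them, time stands still between calls to the robot, and variables do not carry over. Pictures are saved under pics/ and viewed, and the job is handed in when it is done.

```bash
ls; mkdir -p pics; python3 - <<'E'
from workcell import r,capture,camera_params
import cv2,numpy as np
np.set_printoptions(precision=4,suppress=True)
print(r.observe())
for n in ["scene","top","wrist"]:
    print(n,camera_params(n)); cv2.imwrite(f"pics/{n}0.png",capture(n))
E
```

```text
pics
{'t': 0.0, 'qpos': array([-78.273 ,   9.1135,  91.5728,  -0.0023,  79.422 , -12.0386]), 'dq': array([-0.0221, -0.0224,  0.0077, -0.1198, -0.0183,  0.1272]), 'tau': array([ -0.0001, -39.6006, -33.1428,  -0.0003,   0.0086,   0.    ]), 'position': array([ 231.5601, -525.6553,  230.3029]), 'eef_rot': array([[ 0.9152,  0.403 , -0.0004],
       [ 0.403 , -0.9152,  0.0018],
       [ 0.0004, -0.0019, -1.    ]]), 'force': array([-0.4481, -0.1045, -0.2401]), 'ft_torque': array([ 0.0154, -0.0264, -0.037 ]), 'opening': 85.51288523402219}
scene {'camera_matrix': array([[370.228 ,   0.    , 314.7629],
       [  0.    , 370.228 , 198.3222],
       [  0.    ,   0.    ,   1.    ]]), 'eye': array([1278.0098,  123.3792,  770.9501]), 'attitude': array([[-0.1614, -0.6527,  0.7402],
       [ 0.9869, -0.1043,  0.1232],
       [-0.0032,  0.7504,  0.661 ]])}
top {'camera_matrix': array([[492.1309,   0.    , 317.7118],
       [  0.    , 492.1309, 195.2556],
       [  0.    ,   0.    ,   1.    ]]), 'eye': array([ 464.3978,  -16.0154, 1485.9186]), 'attitude': array([[-0.0272,  0.9983, -0.0509],
       [-0.9996, -0.0276, -0.0069],
       [-0.0083,  0.0507,  0.9987]])}
wrist {'camera_matrix': array([[358.1316,   0.    , 320.8784],
       [  0.    , 358.1316, 198.2408],
       [  0.    ,   0.    ,   1.    ]]), 'mount': array([[  -0.0003,    0.966 ,    0.2585,   65.1642],
       [   1.    ,    0.0004,   -0.0002,    1.5203],
       [  -0.0003,    0.2585,   -0.966 , -142.5827],
       [   0.    ,    0.    ,    0.    ,    1.    ]])}
```

View pics/scene0.png

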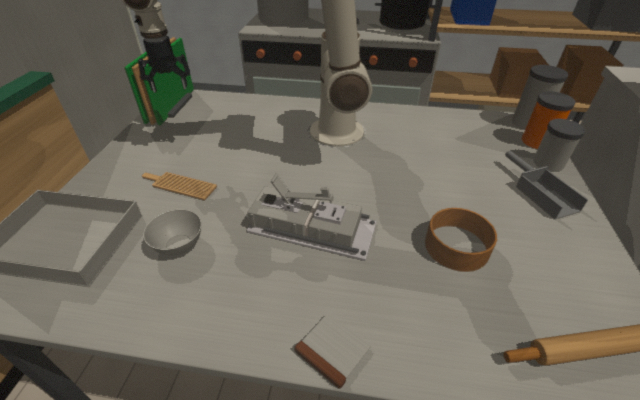

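View pics/top0.png

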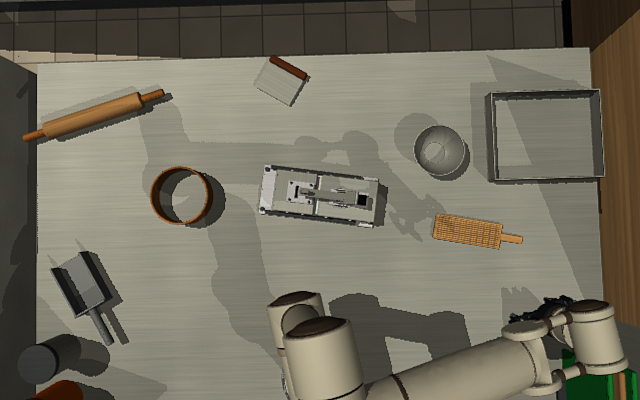

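View pics/wrist0.png

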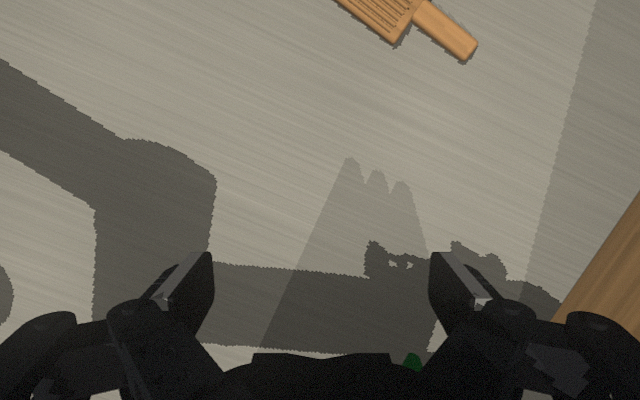

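```bash
python3 - <<'E'
import cv2
a=cv2.imread("pics/top0.png")[155:235,250:400]; cv2.imwrite("pics/topc.png",cv2.resize(a,None,fx=5.3,fy=5.3,interpolation=cv2.INTER_CUBIC))
a=cv2.imread("pics/scene0.png")[165:265,235:385]; cv2.imwrite("pics/scenec.png",cv2.resize(a,None,fx=5.3,fy=5.3,interpolation=cv2.INTER_CUBIC))
E
```

```text
(no output)
```

View pics/topc.png

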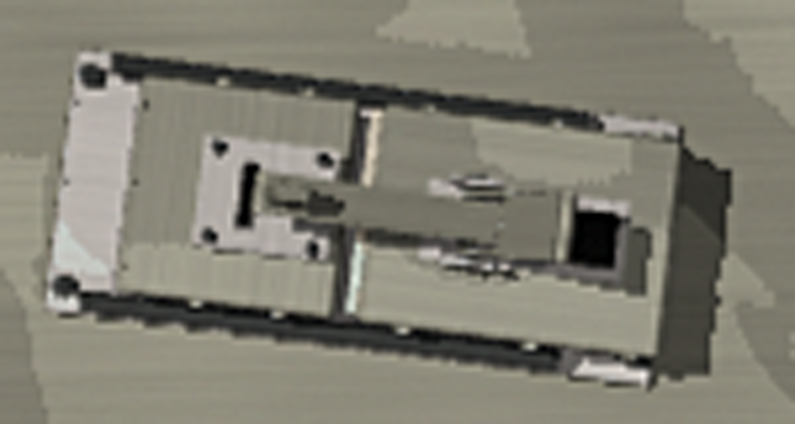

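View pics/scenec.png

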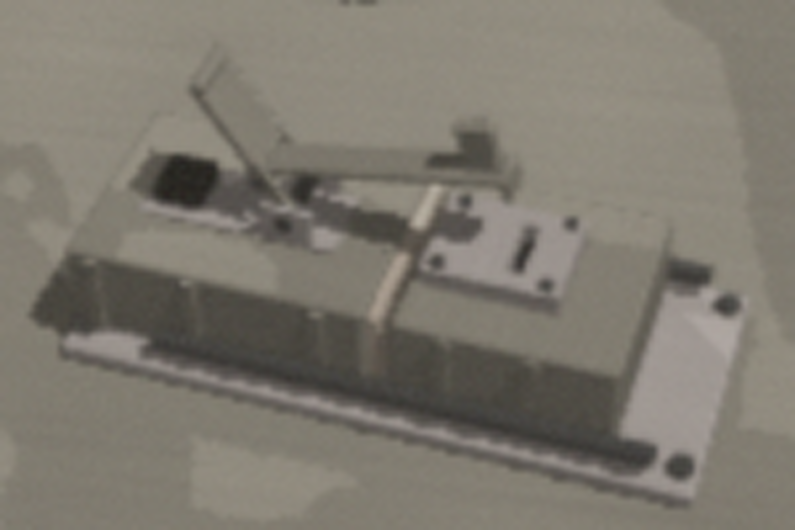

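```bash
cat > h.py <<'E'
import numpy as np
from scipy.optimize import least_squares
from workcell import camera_params
def proj(P,K,eye,A):
    p=(np.atleast_2d(P)-eye)@A
    p=p*[1,-1,-1]
    q=p@np.array(K).T
    return q[:,:2]/q[:,2:]
def cam(n,obs=None):
    c=camera_params(n)
    if n!="wrist": return c["camera_matrix"],c["eye"],c["attitude"]
    m=np.array(c["mount"]);R=np.array(obs["eef_rot"])
    return c["camera_matrix"],np.array(obs["position"])+R@m[:3,3],R@m[:3,:3]
def M(x,y,yaw):
    c,s=np.cos(yaw),np.sin(yaw)
    return np.array([[c,-s,0],[s,c,0],[0,0,1]]),np.array([x,y,0])
def m2w(P,x,y,yaw):
    R,t=M(x,y,yaw); return np.atleast_2d(P)@R.T+t
E
cat > fit0.py <<'E'
from h import *
def cr(c,ox,oy,f=5.3): return [(c[0]+.5)/f-.5+ox,(c[1]+.5)/f-.5+oy]
T=[((-110,-60,70),(680,138)),((-110,60,70),(655,357)),((55,-60,70),(383,110)),((55,60,70),(358,318)),((-66,0,82.5),(594,238)),((127.5,0,82),(247,195))]
S=[((-66,0,82.5),(185,180)),((127.5,0,82),(523,248))]
ct,cs=cam("top"),cam("scene")
def f(p):
    o=[]
    for L,c,ox,oy in((T,ct,250,155),(S,cs,235,165)):
        for P,px in L:
            P=np.array(P,float)
            if P[0]==127.5:P[0]+=p[3]
            o.append(proj(m2w(P,*p[:3]),*c)[0]-cr(px,ox,oy))
    return np.ravel(o)
s=least_squares(f,[450,-60,1.5,0],x_scale=[10,10,.1,5])
print(s.x,np.degrees(s.x[2]));print(s.fun.reshape(-1,2).round(1))
E
python3 fit0.py
```

```text
[531.05970916 -65.07884213   1.42465551  -7.12363463] 81.62674780264524
[[ 0.7 -0.2]
 [ 0.7 -0.1]
 [-0.1 -1.6]
 [-0.4  0.4]
 [-0.3 -0.4]
 [ 0.3  0. ]
 [ 0.6 -1.5]
 [ 0.5 -0.7]]
```

```bash
cat > go.py <<'E'
# usage: go.py mx my z [pose x y yawdeg] : tool shift to reach mould coords
import sys;from h import *;from workcell import r
import json,os
p=json.load(open("pose.json"))
o=r.observe();R=np.array(o["eef_rot"]);
def tomould(w):
    Rm,t=M(*p[:3]);return (np.asarray(w)-t)@Rm
def shift(mp): return R.T@(m2w(mp,*p[:3])[0]-o["position"])/1000
if __name__=="__main__":
    yaw=np.degrees(np.arctan2(R[1,0],R[0,0]))
    print("t",round(o["t"],2),"mould TCP",tomould(o["position"]).round(1),"F mould",(np.array(o["force"])@M(*p[:3])[0]).round(2),"open",round(o["opening"],1),"twist",round(np.radians(yaw-np.degrees(p[2])),4), "tilt",R[:,2].round(3))
    for a in sys.argv[1:]:
        print(a,shift([float(v) for v in a.split(",")]).round(4))
E
echo '[531.06,-65.08,1.42466,-7.12]'>pose.json
python3 go.py 60,0,270
```

```text
t 0.15 mould TCP [-499.4  229.2  230.5] F mould [ 0.06 -0.37 -0.66] open 85.4 twist -1.0099 tilt [-0.     0.001 -1.   ]
60,0,270 [ 0.4917 -0.3518 -0.0388]
```

```bash
python3 -m jog '[[0.035,-0.025,-0.003,-0.07],[0.07,-0.05,-0.006,-0.145],[0.1,-0.075,-0.009,-0.215],[0.14,-0.1,-0.012,-0.29],[0.175,-0.125,-0.015,-0.36],[0.21,-0.15,-0.018,-0.43],[0.245,-0.175,-0.02,-0.5],[0.28,-0.2,-0.022,-0.575],[0.315,-0.225,-0.025,-0.645],[0.35,-0.25,-0.028,-0.72],[0.385,-0.275,-0.03,-0.79],[0.42,-0.3,-0.033,-0.86],[0.455,-0.325,-0.036,-0.93],[0.4917,-0.3518,-0.039,-1.01],[0.4917,-0.3518,-0.039,-1.01],[0.4917,-0.3518,-0.039,-1.01],[0.4917,-0.3518,-0.039,-1.01]]'; python3 go.py; python3 - <<'E'
from workcell import r,capture
import cv2,pickle
o=r.observe();pickle.dump(o,open("w1.pkl","wb"));a=capture("wrist");cv2.imwrite("pics/w1.png",a)
E
```

```text
t: 1.57
position: [539.9, -4.6, 269.8]
eef_rot: [[0.143, 0.99, -0.001], [0.99, -0.143, 0.001], [0.001, -0.001, -1.0]]
force: [-0.4, -0.0, -0.5]
opening: 85.2
t 1.57 mould TCP [ 61.1   0.  269.8] F mould [-0.1   0.39 -0.52] open 85.2 twist 0.0026 tilt [-0.001  0.001 -1.   ]
```

View pics/w1.png

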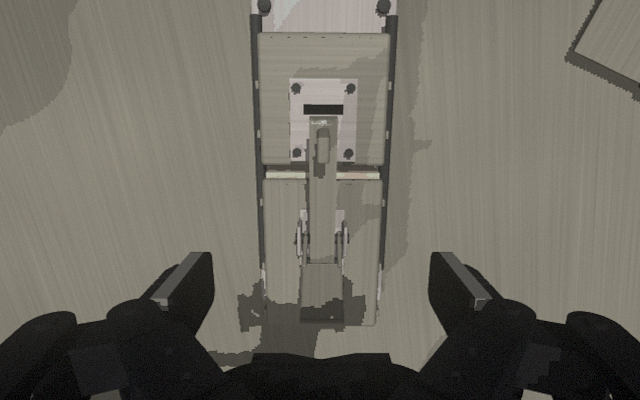

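```bash
python3 - <<'E'
import cv2
a=cv2.imread("pics/w1.png")
cv2.imwrite("pics/w1a.png",cv2.resize(a[65:205,245:405],None,fx=4,fy=4,interpolation=cv2.INTER_CUBIC))
cv2.imwrite("pics/w1b.png",cv2.resize(a[195:335,245:405],None,fx=4,fy=4,interpolation=cv2.INTER_CUBIC))
E
```

```text
(no output)
```

View pics/w1a.png

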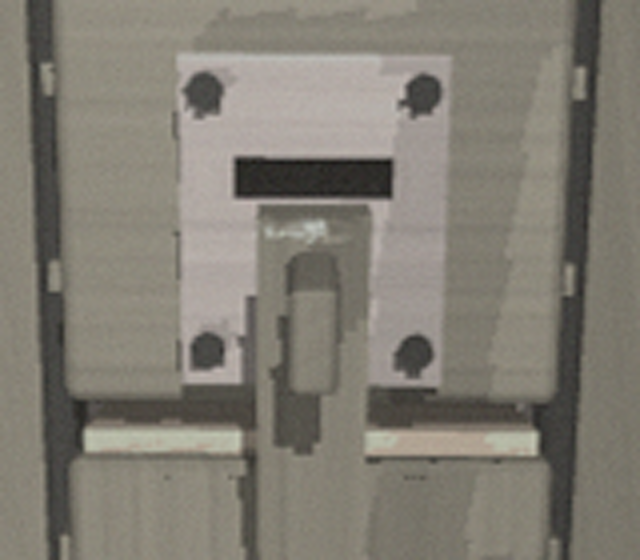

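View pics/w1b.png

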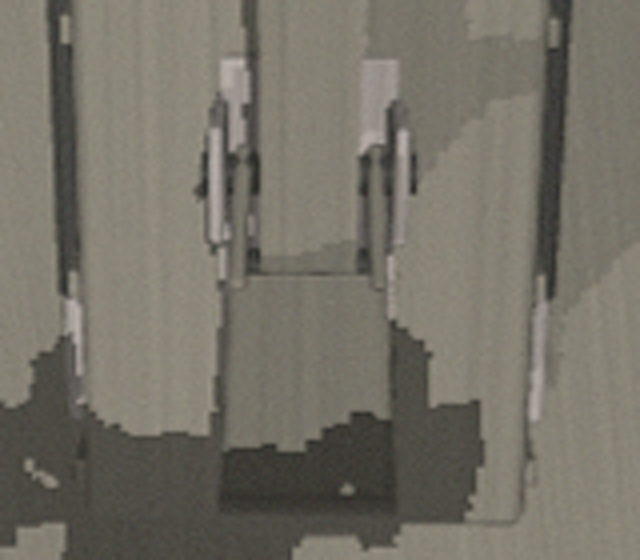

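```bash
cat > fit1.py <<'E'
from h import *
import pickle,json
o=pickle.load(open("w1.pkl","rb"));cw=cam("wrist",o);ct=cam("top");cs=cam("scene")
def cr(c,ox,oy,f): return [(c[0]+.5)/f-.5+ox,(c[1]+.5)/f-.5+oy]
A=(245,65,4);B=(245,195,4)
def sl(dx,y,z=82): return lambda p:(p[3]+dx,y,z)
def fx(*a): return lambda p:a
def pin(p): a=p[4]-np.radians(8); return np.array([-24*np.cos(a),0,86+24*np.sin(a)])
def cl(u,y,w): return lambda p: pin(p)+np.array([u*np.cos(p[5])-w*np.sin(p[5]),y,u*np.sin(p[5])+w*np.cos(p[5])])
def lv(r,y,n): return lambda p: np.array([-r*np.cos(p[4])+n*np.sin(p[4]),y,86+r*np.sin(p[4])+n*np.cos(p[4])])
W=[(sl(4.5,18),(234,158),A),(sl(4.5,-18),(393,158),A),(sl(-4.5,18),(234,199),A),(sl(-4.5,-18),(393,199),A),
(sl(26.5,30),(177,55),A),(sl(26.5,-30),(452,55),A),(sl(-46.5,30),(183,385),A),(sl(-46.5,-30),(443,385),A),
(fx(55,60,70),(72,458),A),(fx(55,-60,70),(552,458),A),
(cl(128,4.5,32),(289,290),A),(cl(128,-4.5,32),(335,290),A),(cl(108,4.5,32),(290,393),A),(cl(108,-4.5,32),(337,393),A),
(cl(134,11,5),(258,207),A),(cl(134,-11,5),(370,207),A),
(lv(29,18,3),(226,272),B),(lv(29,-18,3),(390,272),B),(lv(89,18,3),(220,492),B),(lv(89,-18,3),(397,492),B)]
T=[(fx(-110,-60,70),(680,138)),(fx(-110,60,70),(655,357)),(fx(55,60,70),(358,318)),(fx(-66,0,82.5),(594,238)),(sl(0,0),(247,195))]
S=[(fx(-66,0,82.5),(185,180)),(sl(0,0),(523,248))]
def f(p):
    o=[]
    for q,px,k in W: o.append(proj(m2w(q(p),*p[:3]),*cw)[0]-cr(px,*k))
    for L,c,ox,oy in((T,ct,250,155),(S,cs,235,165)):
        for q,px in L: o.append(.5*(proj(m2w(q(p),*p[:3]),*c)[0]-cr(px,ox,oy,5.3)))
    return np.ravel(o)
s=least_squares(f,[531,-65,1.42,121,.95,.05],x_scale=[10,10,.1,5,.1,.1],loss="soft_l1")
print(s.x.round(4));print(s.fun.reshape(-1,2).round(1).tolist())
json.dump(list(s.x),open("pose.json","w"))
p=s.x
for n,q in dict(pin=pin,tab=cl(118,0,18),lip=cl(132,0,-9),tip=lv(85,0,3)).items(): print(n,np.round(q(p),1))
E
python3 fit1.py; python3 go.py
```

```text
[ 5.323437e+02 -6.776710e+01  1.421000e+00  1.216231e+02  1.149600e+00
  2.165000e-01]
[[-0.4, -0.1], [0.2, 0.1], [-0.3, -0.0], [0.0, 0.2], [0.0, -0.4], [-0.3, 0.0], [-0.1, -0.2], [-0.6, 0.2], [-1.8, -0.1], [1.2, 0.7], [-0.3, -1.2], [1.4, -1.1], [-0.5, 0.4], [0.4, 0.5], [-0.8, 0.6], [0.9, 0.8], [0.9, -3.8], [-0.3, -3.6], [-1.0, 0.2], [1.2, 0.5], [0.8, -0.2], [0.7, -0.2], [0.2, -0.1], [0.3, -0.4], [0.4, -0.3], [-0.2, -0.7], [-0.1, -0.1]]
pin [-12.8   0.  106.3]
tab [ 98.6   0.  149.3]
lip [118.1   0.  125.9]
tip [-32.    0.  164.8]
t 1.62 mould TCP [ 62.5   2.1 269.7] F mould [-0.13  0.12  0.35] open 85.7 twist 0.0046 tilt [-0.001  0.001 -1.   ]
```

```bash
python3 - <<'E'
import cv2
a=cv2.imread("pics/scene0.png")[170:220,265:335]; cv2.imwrite("pics/scened.png",cv2.resize(a,None,fx=11,fy=11,interpolation=cv2.INTER_CUBIC))
E
```

```text
(no output)
```

View pics/scened.png

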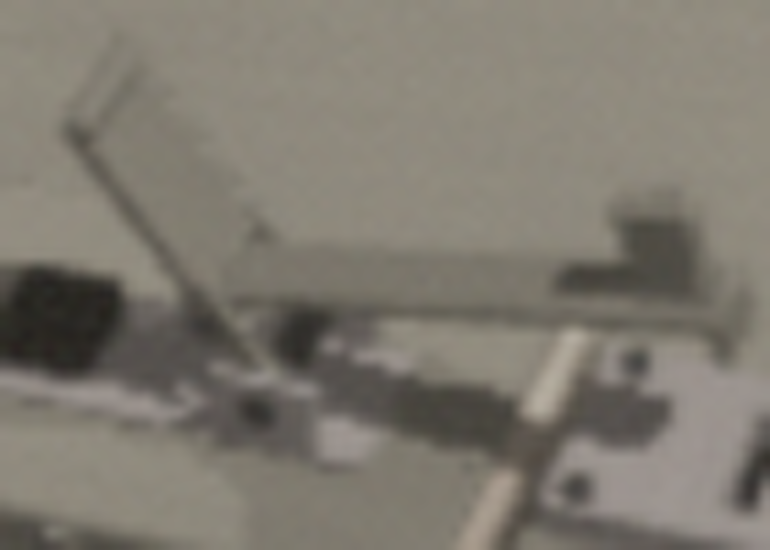

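```bash
sed -i 's/^(lv(29,18,3),(226,272),B),(lv(29,-18,3),(390,272),B),/ /' fit1.py; python3 - <<'E'
s=open("fit1.py").read()
s=s.replace("def f(p):","D=[(lv(89,-18,3),(82,140)),(lv(89,-18,-3),(65,130)),(lv(89,18,3),(135,62)),(cl(108,-4.5,32),(620,222)),(cl(128,-4.5,32),(697,222)),(cl(134,-11,5),(738,308)),(cl(134,-11,-9),(728,362)),(fx(0,-24,86),(258,410))]\ndef f(p):",1)
s=s.replace("    return np.ravel(o)","    for q,px in D: o.append(proj(m2w(q(p),*p[:3]),*cs)[0]-cr(px,265,170,11))\n    return np.ravel(o)")
open("fit1.py","w").write(s)
E
python3 fit1.py; python3 go.py
```

```text
[ 5.328647e+02 -6.708960e+01  1.424200e+00  1.208745e+02  1.106900e+00
  2.117000e-01]
[[-0.4, -0.0], [0.2, 0.1], [-0.3, 0.1], [0.1, 0.2], [-0.1, -0.3], [-0.3, -0.1], [0.0, -0.1], [-0.4, 0.1], [-1.6, -0.6], [1.5, -0.2], [-0.1, -1.6], [1.5, -1.5], [-0.3, -0.0], [0.6, 0.0], [-0.7, 0.5], [0.8, 0.6], [-0.2, 2.3], [1.7, 2.4], [0.7, -0.4], [0.7, -0.4], [0.2, -0.1], [0.2, -0.5], [0.4, -0.3], [-0.1, -0.6], [-0.1, -0.1], [2.0, -2.7], [1.8, -1.3], [2.3, -3.5], [-0.7, -2.2], [-0.4, -2.0], [-0.7, 0.1], [1.1, -0.7], [0.1, -0.1]]
pin [-13.6   0.  105.8]
tab [ 98.    0.  148.2]
lip [117.3   0.  124.7]
tip [-35.3   0.  163.4]
t 1.62 mould TCP [ 61.8   2.4 269.7] F mould [-0.13  0.12  0.35] open 85.7 twist 0.0014 tilt [-0.001  0.001 -1.   ]
```

```bash
python3 -m jog '[[-0.03,0,0,0],[-0.06,0,0,0],[-0.09,0,0,0],[-0.09,0,0,0],[-0.09,0,0,0]]' >/dev/null; python3 go.py;python3 - <<'E'
from workcell import r,capture
import cv2,pickle
o=r.observe();pickle.dump(o,open("w2.pkl","wb"));a=capture("wrist");cv2.imwrite("pics/w2.png",a)
cv2.imwrite("pics/w2a.png",cv2.resize(a[0:150,230:420],None,fx=4,fy=4,interpolation=cv2.INTER_CUBIC))
cv2.imwrite("pics/w2b.png",cv2.resize(a[120:270,230:420],None,fx=4,fy=4,interpolation=cv2.INTER_CUBIC))
E
```

```text
t 2.03 mould TCP [-30.5   2.8 269.4] F mould [0.82 0.7  0.47] open 85.3 twist -0.0034 tilt [-0.002  0.001 -1.   ]
```

View pics/w2a.png

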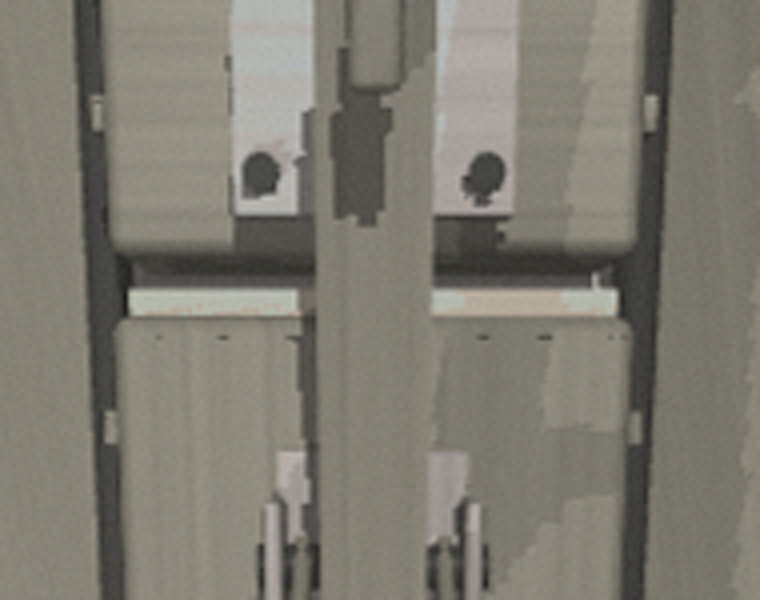

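View pics/w2b.png

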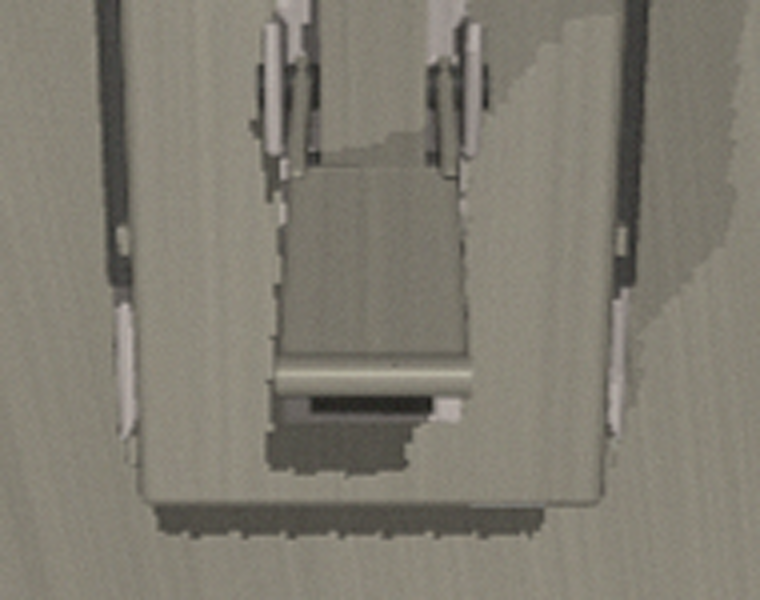

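```bash
python3 - <<'E'
s=open("fit1.py").read()
s=s.replace("def f(p):","""cw2=cam("wrist",pickle.load(open("w2.pkl","rb")));A2=(230,0,4);B2=(230,120,4)
W2=[(lv(29,18,3),(290,168),B2),(lv(29,-18,3),(462,168),B2),(lv(89,18,3),(275,360),B2),(lv(89,-18,3),(470,360),B2),(lv(89,18,-3),(276,395),B2),(lv(89,-18,-3),(469,395),B2),
(fx(55,60,70),(117,318),A2),(fx(55,-60,70),(630,318),A2),(fx(-110,60,70),(141,502),B2),(fx(-110,-60,70),(606,502),B2),(sl(-46.5,30),(232,215),A2),(sl(-46.5,-30),(512,215),A2)]
def f(p):""",1)
s=s.replace("    return np.ravel(o)","    for q,px,k in W2: o.append(proj(m2w(q(p),*p[:3]),*cw2)[0]-cr(px,*k))\n    return np.ravel(o)")
open("fit1.py","w").write(s)
E
python3 fit1.py; python3 go.py
```

```text
[ 5.324047e+02 -6.727810e+01  1.421000e+00  1.211061e+02  1.045600e+00
  1.936000e-01]
[[-0.4, -0.1], [0.2, 0.2], [-0.3, 0.0], [-0.0, 0.3], [-0.0, -0.4], [-0.3, 0.1], [-0.2, -0.1], [-0.6, 0.2], [-1.8, -0.5], [1.2, 0.2], [-0.2, -1.4], [1.2, -1.3], [-0.5, 0.0], [0.3, 0.1], [-0.6, 1.5], [0.5, 1.7], [-0.6, 6.1], [0.7, 6.4], [0.7, -0.3], [0.7, -0.2], [0.2, -0.1], [0.2, -0.4], [0.4, -0.3], [-0.1, -0.7], [-0.1, -0.1], [0.4, -2.4], [0.2, -1.0], [0.7, -3.3], [-0.9, -1.5], [-0.6, -1.1], [-1.1, 0.9], [0.7, 0.1], [0.0, -0.2], [-0.4, -3.0], [-0.6, -3.0], [0.0, 1.3], [1.1, 1.3], [0.2, -1.9], [0.9, -1.9], [-2.0, -0.9], [2.0, -1.0], [-0.5, 2.3], [0.2, 2.3], [0.6, -0.1], [0.3, -0.1]]
pin [-14.8   0.  104.9]
tab [ 97.5   0.  145.3]
lip [116.5   0.  121.5]
tip [-40.   0. 161.]
t 2.08 mould TCP [-29.1   2.2 269.4] F mould [0.59 0.02 0.39] open 85.4 twist 0.0016 tilt [-0.002  0.002 -1.   ]
```

```bash
cat > kin.py <<'E'
import numpy as np
from scipy.optimize import fsolve
def pin(t): a=t-np.radians(8); return np.array([-24*np.cos(a),86+24*np.sin(a)])
def cl(t,f,u,w): return pin(t)+np.array([u*np.cos(f)-w*np.sin(f),u*np.sin(f)+w*np.cos(f)])
def lip(t,f): return cl(t,f,132,-9)
def tab(t,f,w=18): return cl(t,f,118,w)
def fromlip(x,z,g=(1.3,-.1)): return fsolve(lambda q:lip(*q)-[x,z],g)
def fromtab(x,z,g=(1.2,0),w=18): return fsolve(lambda q:tab(*q,w)-[x,z],g)
E
python3 - <<'E'
from kin import *
print("now",tab(1.04,.19).round(1),tab(1.04,.19,22).round(1))
for xz in [(118,110),(120,100),(121,92),(121,86),(121,82),(121,78),(121,74),(119,74),(118.6,72)]:
    q=fromlip(*xz);print(xz,q.round(3),tab(*q).round(1),tab(*q,22).round(1))
E
python3 go.py 97,0,200 97,0,137
```

```text
now [ 97.6 144.8] [ 96.8 148.7]
(118, 110) [1.076 0.103] [101.3 135.4] [100.9 139.4]
(120, 100) [1.18  0.017] [105.5 126.8] [105.5 130.8]
(121, 92) [ 1.263 -0.05 ] [108.4 119.7] [108.6 123.7]
(121, 86) [ 1.306 -0.099] [109.7 114.3] [110.1 118.2]
(121, 82) [ 1.342 -0.133] [110.7 110.6] [111.2 114.6]
(121, 78) [ 1.384 -0.166] [111.7 106.9] [112.3 110.9]
(121, 74) [ 1.433 -0.2  ] [112.7 103.2] [113.4 107.2]
(119, 74) [ 1.336 -0.194] [110.5 103.2] [111.3 107.1]
(118.6, 72) [ 1.344 -0.211] [110.6 101.3] [111.4 105.2]
t 2.08 mould TCP [-29.1   2.2 269.4] F mould [0.59 0.02 0.39] open 85.4 twist 0.0016 tilt [-0.002  0.002 -1.   ]
97,0,200 [0.126  0.0025 0.0696]
97,0,137 [0.1259 0.0027 0.1326]
```

```bash
python3 -m jog '[[0.035,0.001,0.015,0],[0.07,0.002,0.03,0],[0.1,0.0025,0.045,0],[0.126,0.0025,0.065,0],[0.126,0.0025,0.065,0],[0.126,0.0025,0.065,0]]' 0.035 20; python3 go.py 97,0,137;python3 - <<'E'
from workcell import r,capture
import cv2,pickle
o=r.observe();pickle.dump(o,open("w3.pkl","wb"));a=capture("wrist");cv2.imwrite("pics/w3.png",a)
E
```

```text
t: 2.58
position: [545.6, 30.4, 203.2]
eef_rot: [[0.145, 0.989, -0.005], [0.99, -0.145, 0.002], [0.001, -0.005, -1.0]]
force: [-0.1, 0.1, 1.7]
opening: 34.8
t 2.58 mould TCP [ 98.5   1.5 203.2] F mould [0.04 0.15 1.68] open 34.8 twist 0.0048 tilt [-0.005  0.002 -1.   ]
97,0,137 [-0.0016  0.0018  0.0662]
```

View pics/w3.png

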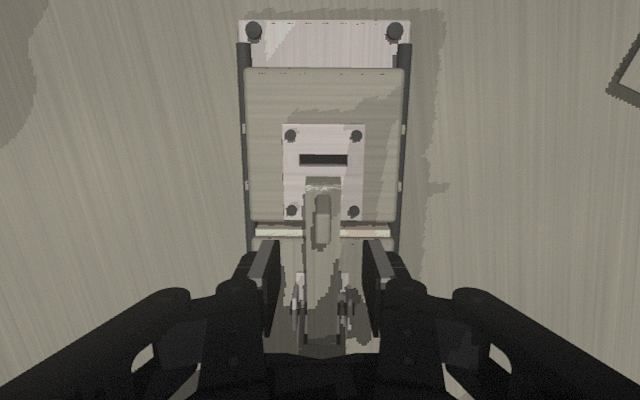

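```bash
python3 -m jog '[[-0.001,0.001,0.02,0],[-0.0015,0.0015,0.04,0],[-0.0015,0.0018,0.055,0],[-0.0015,0.0018,0.062,0],[-0.0015,0.0018,0.066,0],[-0.0015,0.0018,0.066,0],[-0.0015,0.0018,0.066,0]]'; python3 go.py 97,0,137;python3 - <<'E'
from workcell import r,capture
import cv2
a=capture("wrist");cv2.imwrite("pics/w4.png",a)
a=capture("scene")[150:250,235:385];cv2.imwrite("pics/s4.png",cv2.resize(a,None,fx=5.3,fy=5.3,interpolation=cv2.INTER_CUBIC))
E
```

```text
t: 3.22
position: [548.7, 27.0, 139.9]
eef_rot: [[0.147, 0.989, -0.0], [0.989, -0.147, 0.001], [0.001, -0.001, -1.0]]
force: [0.2, -0.5, 0.4]
opening: 35.2
t 3.22 mould TCP [ 95.6  -2.1 139.9] F mould [-0.43 -0.27  0.4 ] open 35.2 twist 0.0026 tilt [-0.     0.001 -1.   ]
97,0,137 [ 0.0014 -0.0021  0.0029]
```

View pics/w4.png

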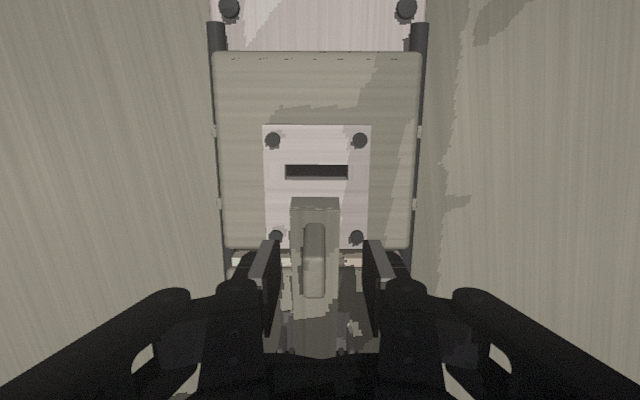

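View pics/s4.png

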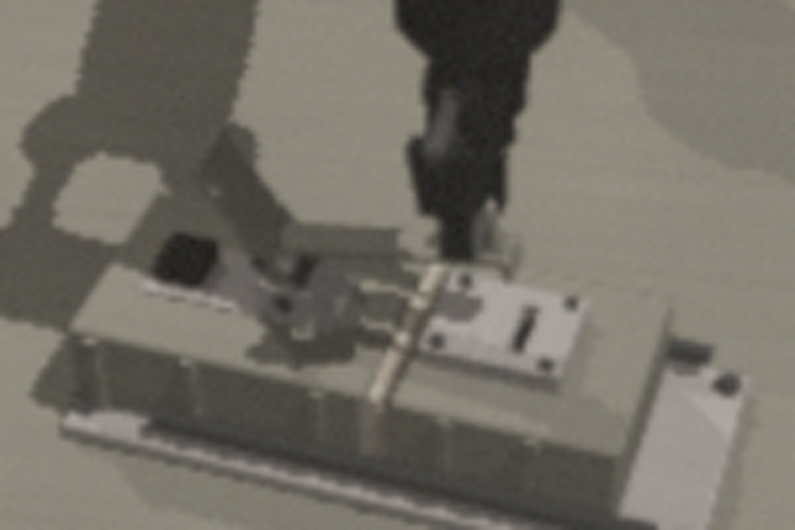

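```bash
python3 - <<'E'
from h import *;from workcell import r
import json
from go import tomould
p=json.load(open("pose.json"))
for _ in range(3):
    o=r.observe();print(o["position"],o["t"])
K,e,A=cam("wrist",o);R=o["eef_rot"]
for v in [(11,17,0),(-11,17,0),(11,-17,0),(11,17,-19),(11,0,-20),(-11,0,-20),(0,0,-20)]:
    print(v,proj(o["position"]+R@np.array(v),K,e,A).round(0))
from kin import *
for u in (108,128):
    x,z=cl(1.04,.19,u,32);print("tabtop",(x,z),proj(m2w([x,0,z],*p[:3]),K,e,A).round(0))
E
```

```text
[548.90429725  27.14644123 140.05876249] 3.3167
[548.90429725  27.14644123 140.05876249] 3.3167
[548.90429725  27.14644123 140.05876249] 3.3167
(11, 17, 0) [[359. 232.]]
(-11, 17, 0) [[358. 279.]]
(11, -17, 0) [[279. 232.]]
(11, 17, -19) [[365. 250.]]
(11, 0, -20) [[319. 251.]]
(-11, 0, -20) [[319. 304.]]
(0, 0, -20) [[319. 278.]]
tabtop (np.float64(85.10135930363424), np.float64(156.62631519606924)) [[313. 298.]]
tabtop (np.float64(104.74144400597964), np.float64(160.4034930955993)) [[313. 256.]]
```

```bash
python3 -m jog '[[0.001,-0.0025,0.001,0],[0.001,-0.0025,0.002,0],[0.001,-0.0025,0.002,0]]' >/dev/null; python3 go.py; python3 -m jog '[[0,0,0,0],[0,0,0,0],[0,0,0,0],[0,0,0,0],[0,0,0,0],[0,0,0,0]]' 0.004 20; python3 go.py
```

```text
t 3.57 mould TCP [ 96.9   0.3 138.3] F mould [ 0.43  0.44 -0.04] open 34.9 twist 0.0032 tilt [ 0.001  0.001 -1.   ]
t: 4.07
position: [546.3, 28.8, 138.2]
eef_rot: [[0.146, 0.989, -0.0], [0.989, -0.146, 0.001], [0.001, -0.0, -1.0]]
force: [-1.5, 1.4, 1.8]
opening: 8.7
t 4.07 mould TCP [ 97.1   0.6 138.2] F mould [1.12 1.73 1.82] open 8.7 twist 0.0031 tilt [-0.     0.001 -1.   ]
```

```bash
python3 -m jog '[[0.002,0,0.005,0],[0.004,0,0.01,0],[0.006,0,0.014,0],[0.008,0,0.018,0],[0.0095,0,0.0215,0],[0.011,0,0.025,0],[0.011,0,0.025,0],[0.011,0,0.025,0]]'; python3 go.py;python3 - <<'E'
from workcell import r,capture
import cv2,pickle
pickle.dump(r.observe(),open("w5.pkl","wb"))
a=capture("wrist");cv2.imwrite("pics/w5.png",cv2.resize(a[80:300,220:420],None,fx=3.6,fy=2.7,interpolation=cv2.INTER_CUBIC))
a=capture("scene")[150:250,235:385];cv2.imwrite("pics/s5.png",cv2.resize(a,None,fx=5.3,fy=5.3,interpolation=cv2.INTER_CUBIC))
E
```

```text
t: 4.73
position: [547.8, 39.5, 112.8]
eef_rot: [[0.146, 0.989, -0.001], [0.989, -0.146, 0.001], [0.001, -0.001, -1.0]]
force: [-1.6, -4.5, -0.8]
opening: 8.4
t 4.73 mould TCP [107.9   0.7 112.8] F mould [-4.64  0.89 -0.75] open 8.4 twist 0.0031 tilt [-0.001  0.001 -1.   ]
```

View pics/w5.png

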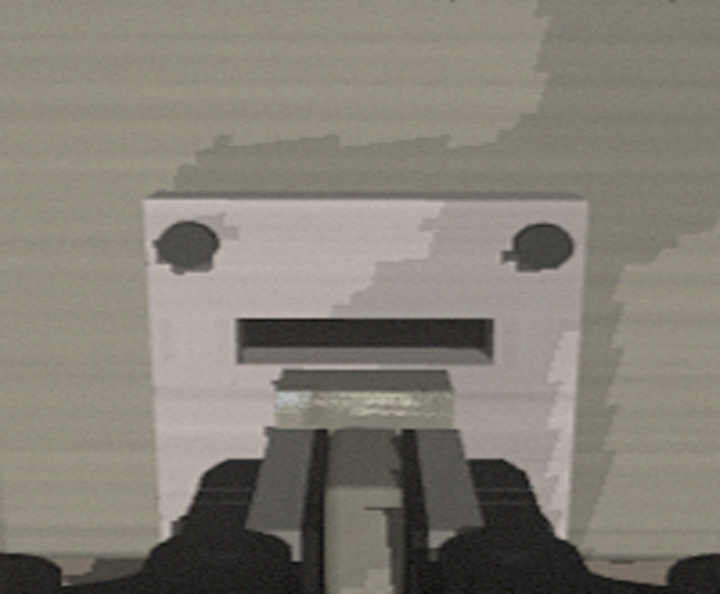

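View pics/s5.png

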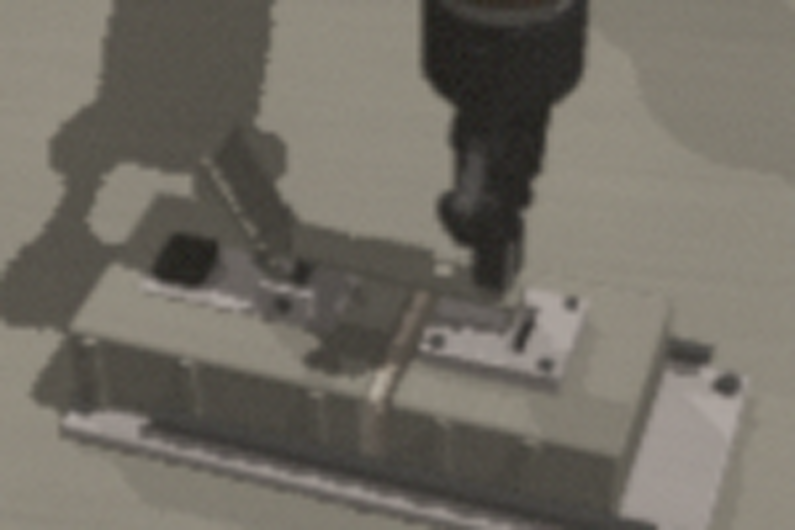

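```bash
cat > lipfit.py <<'E'
from h import *;import pickle,json,sys
from kin import cl,lip,tab
# rows (full image px): striptop edge, lipbottom edge, slot far, slot near
def run(pk,st,lb,sf,sn,g=(1.25,-.05)):
    p=json.load(open("pose.json"));c=cam("wrist",pickle.load(open(pk,"rb")))
    pr=lambda x,y,z: proj(m2w([x,y,z],*p[:3]),*c)[0]
    # local row bias from slot (slot centre known up to pose fit)
    sl=least_squares(lambda q:[pr(q[0]+4.5,0,82)[1]-sf,pr(q[0]-4.5,0,82)[1]-sn],[121.]).x[0]
    def f(q):
        o=[]
        for (pts,w) in ((st,5),(lb,-9)):
            for (u,v),y in zip(pts,(11,-11)):
                x,z=cl(q[0],q[1],134,w);o+=list(pr(x,y+q[2],z)-[u,v])
        return o
    s=least_squares(f,[*g,0],x_scale=[.1,.1,1]);q=s.x
    print("slot centre seen",sl.round(2),"theta,phi,dy",q.round(3),"lip",lip(*q[:2]).round(1),"tab",tab(*q[:2]).round(1),np.round(s.fun,1))
E
python3 - <<'E'
from lipfit import *
c=lambda u,v:((u+.5)/3.6-.5+220,(v+.5)/2.7-.5+80)
run("w5.pkl",[c(275,390),c(453,390)],[c(278,371),c(449,371)],c(0,320)[1],c(0,363)[1])
E
```

```text
slot centre seen 121.25 theta,phi,dy [ 1.037 -0.041  0.126] lip [116.6  90.3] tab [103.7 117.9] [-0.   0.5 -0.1  0.7  1.1 -0.8 -0.9 -0.7]
```

```bash
python3 -m jog '[[0.001,0,0.0005,0],[0.002,0,0.001,0],[0.003,0,0.0015,0],[0.004,0,0.002,0],[0.004,0,0.002,0],[0.004,0,0.002,0]]' - 25; python3 go.py;cat > snap.py <<'E'
import sys
from workcell import r,capture
import cv2,pickle
n=sys.argv[1]
pickle.dump(r.observe(),open(f"w{n}.pkl","wb"))
a=capture("wrist");cv2.imwrite(f"pics/w{n}.png",cv2.resize(a[80:300,220:420],None,fx=3.6,fy=2.7,interpolation=cv2.INTER_CUBIC))
a=capture("scene")[160:235,255:355];cv2.imwrite(f"pics/s{n}.png",cv2.resize(a,None,fx=8,fy=8,interpolation=cv2.INTER_CUBIC))
E
python3 snap.py 6
```

```text
t: 5.33
position: [548.3, 42.5, 111.0]
eef_rot: [[0.146, 0.989, -0.001], [0.989, -0.146, -0.001], [-0.001, -0.001, -1.0]]
force: [-2.2, -6.7, 0.1]
opening: 8.1
t 5.33 mould TCP [110.9   0.7 111. ] F mould [-6.93  1.17  0.11] open 8.1 twist 0.003 tilt [-0.001 -0.001 -1.   ]
```

View pics/w6.png

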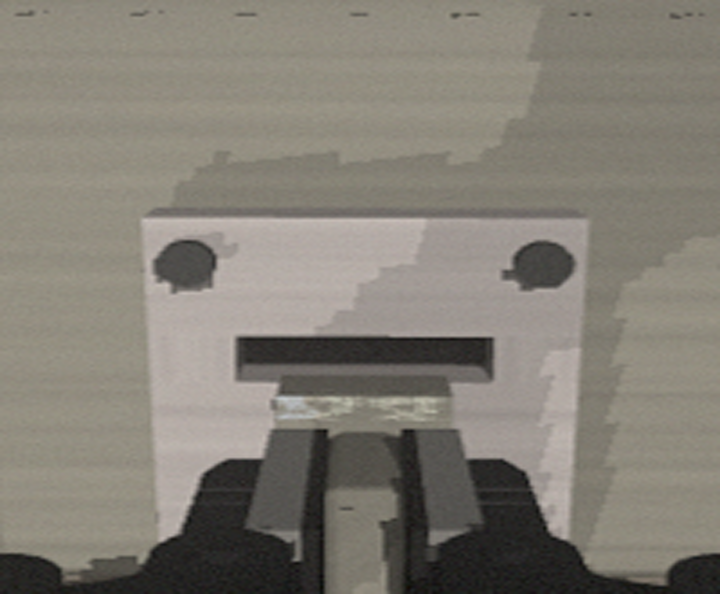

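View pics/s6.png

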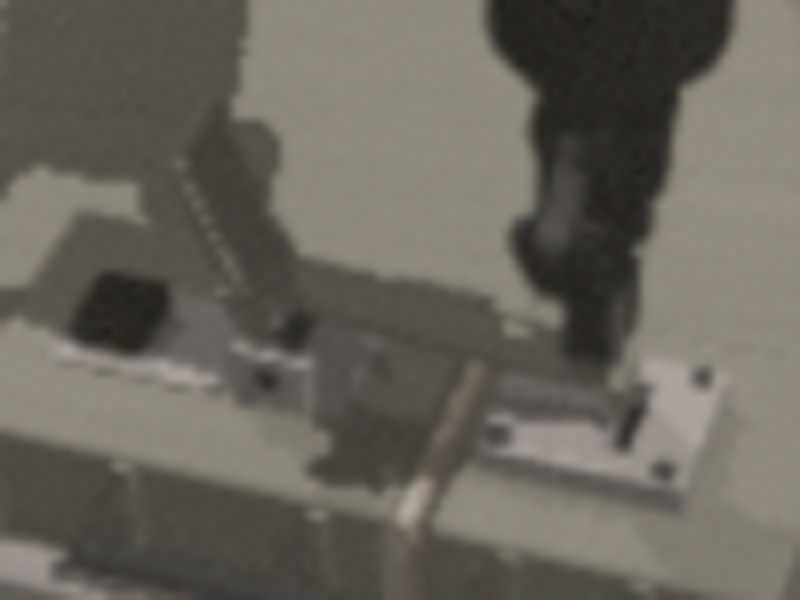

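```bash
python3 - <<'E'
from lipfit import *
c=lambda u,v:((u+.5)/3.6-.5+220,(v+.5)/2.7-.5+80)
run("w6.pkl",[c(275,396),c(453,396)],[c(279,376),c(450,376)],c(0,338)[1],c(0,381)[1])
E
```

```text
slot centre seen 121.25 theta,phi,dy [ 1.17  -0.057 -0.018] lip [118.9  90.1] tab [106.5 117.8] [-0.1  0.3  0.2  0.4  0.8 -0.5 -0.9 -0.4]
```

```bash
python3 -m jog '[[0.001,0,0.001,0],[0.002,0,0.002,0],[0.003,0,0.003,0],[0.004,0,0.0038,0],[0.004,0,0.0038,0],[0.004,0,0.0038,0]]'>/dev/null; python3 go.py; python3 snap.py 7
```

```text
t 5.93 mould TCP [114.1   0.6 107.4] F mould [-6.15  1.37  0.55] open 8.1 twist 0.0031 tilt [-0.001 -0.002 -1.   ]
```

View pics/w7.png

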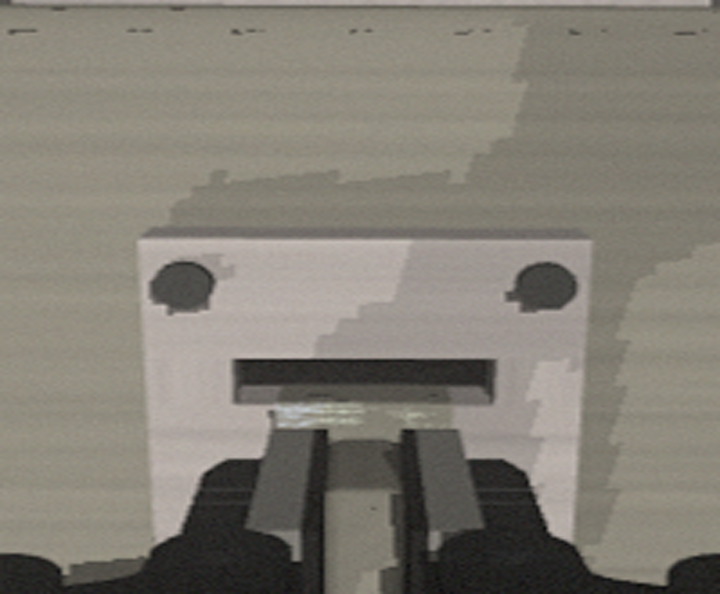

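```bash
python3 - <<'E'
from lipfit import *
c=lambda u,v:((u+.5)/3.6-.5+220,(v+.5)/2.7-.5+80)
run("w7.pkl",[c(275,402),c(453,402)],[c(279,387),c(450,387)],c(0,360)[1],c(0,404)[1])
E
```

```text
slot centre seen 121.25 theta,phi,dy [ 1.249 -0.103 -0.035] lip [119.7  84.9] tab [108.5 113.2] [ 0.2  0.6 -0.1  0.8  1.1 -0.9 -1.2 -0.8]
```

```bash
python3 -m jog '[[0.001,0,0.0005,0],[0.002,0,0.001,0],[0.003,0,0.0015,0],[0.0033,0,0.002,0],[0.0033,0,0.002,0]]'>/dev/null; python3 go.py;  python3 -m jog '[[0.0003,0,0.001,0],[0.0005,0,0.002,0],[0.0005,0,0.002,0]]'>/dev/null; python3 go.py; python3 snap.py 8
```

```text
t 6.45 mould TCP [116.7   0.6 105.5] F mould [-6.59  1.16  1.36] open 8.5 twist 0.0031 tilt [-0.001 -0.003 -1.   ]
t 6.7 mould TCP [117.3   0.6 103.5] F mould [-2.79  1.61  1.01] open 8.3 twist 0.0032 tilt [-0.001 -0.003 -1.   ]
```

View pics/w8.png

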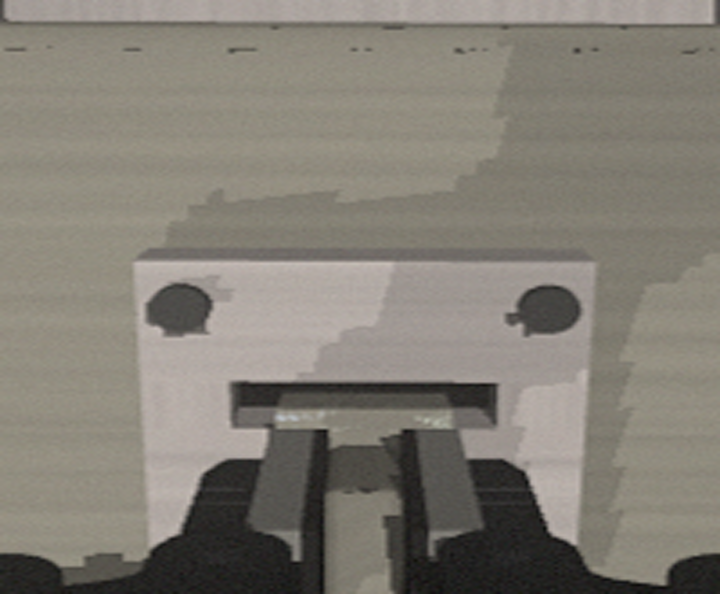

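```bash
python3 - <<'E'
from lipfit import *
c=lambda u,v:((u+.5)/3.6-.5+220,(v+.5)/2.7-.5+80)
run("w8.pkl",[c(275,405),c(453,405)],[c(279,393),c(450,393)],c(0,383)[1],c(0,428)[1])
E
```

```text
slot centre seen 121.29 theta,phi,dy [ 1.386 -0.143 -0.062] lip [121.7  81. ] tab [111.7 109.7] [ 0.3  0.7 -0.1  0.8  1.1 -0.9 -1.3 -0.8]
```

```bash
python3 -m jog '[[0.0002,0,0.001,0],[0.0004,0,0.002,0],[0.0004,0,0.002,0]]'>/dev/null; python3 go.py;  python3 -m jog '[[0.0002,0,0.001,0],[0.0004,0,0.002,0],[0.0004,0,0.002,0]]'>/dev/null; python3 go.py; python3 snap.py 9
```

```text
t 7.05 mould TCP [118.    0.6 101.4] F mould [-1.79  1.68  0.95] open 8.1 twist 0.0032 tilt [-0.001 -0.003 -1.   ]
t 7.3 mould TCP [118.7   0.7  99.2] F mould [-1.56  1.41  0.32] open 8.2 twist 0.0032 tilt [-0.001 -0.002 -1.   ]
```

View pics/w9.png

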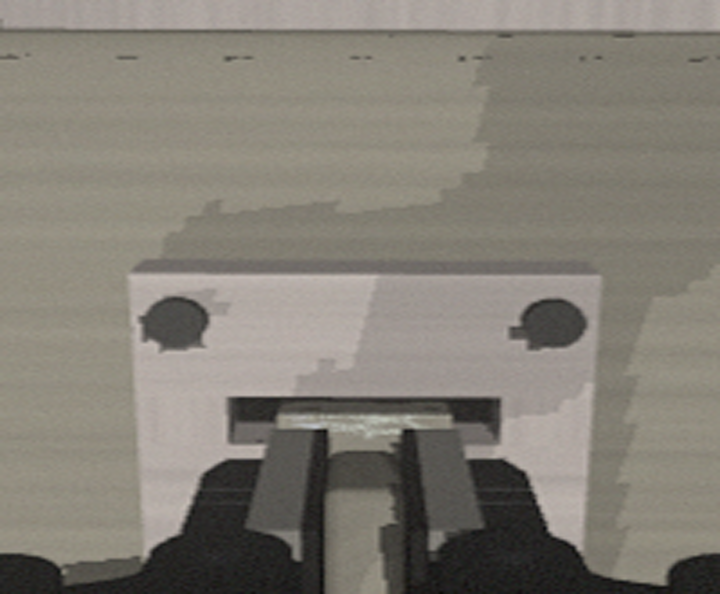

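View pics/s9.png

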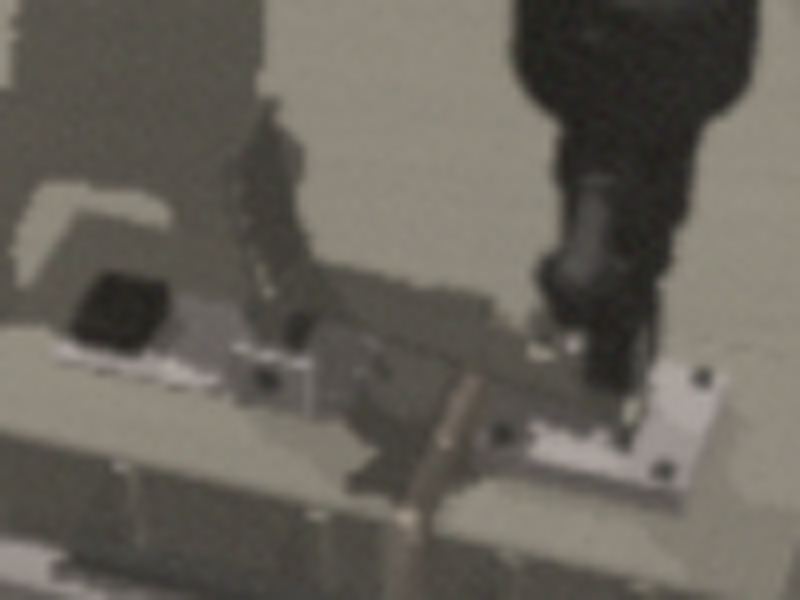

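```bash
python3 -m jog '[[0.000,0,0.001,0],[0.000,0,0.002,0],[0.000,0,0.002,0]]'>/dev/null; python3 go.py;  python3 -m jog '[[0.000,0,0.001,0],[0.000,0,0.002,0],[0.000,0,0.002,0]]'>/dev/null; python3 go.py; python3 snap.py 10
```

```text
t 7.65 mould TCP [118.9   0.7  97.1] F mould [-0.3   2.09  1.44] open 8.4 twist 0.0033 tilt [-0.001 -0.002 -1.   ]
t 7.9 mould TCP [119.    0.6  95. ] F mould [-0.31  1.86  0.82] open 8.5 twist 0.0031 tilt [-0.001 -0.002 -1.   ]
```

View pics/w10.png

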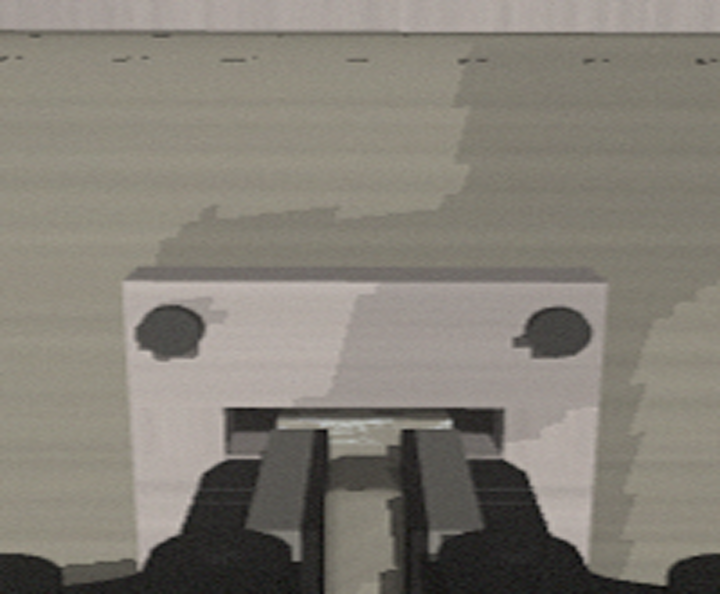

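```bash
python3 -m jog '[[0.000,0,0.0007,0],[0.000,0,0.0013,0],[0.000,0,0.0013,0],[0,0,0.0013,0]]'>/dev/null; python3 go.py;  python3 -m jog '[[-0.001,0,0.000,0],[-0.002,0,0.00,0],[-0.002,0,0.00,0]]'>/dev/null; python3 go.py
```

```text
t 8.33 mould TCP [119.    0.6  93.8] F mould [-0.35  2.03  3.82] open 8.4 twist 0.0031 tilt [-0.001 -0.002 -1.   ]
t 8.58 mould TCP [118.3   0.6  94. ] F mould [4.42 2.13 3.17] open 8.5 twist 0.0029 tilt [ 0.     0.001 -1.   ]
```

```bash
python3 -m jog '[[-0.001,0,0.000,0],[-0.002,0,0.00,0],[-0.002,0,0.00,0]]'>/dev/null; python3 go.py;python3 -m jog '[[-0.001,0,0.000,0],[-0.002,0,0.00,0],[-0.002,0,0.00,0]]'>/dev/null; python3 go.py
```

```text
t 8.83 mould TCP [117.7   0.6  94.2] F mould [6.81 2.18 3.15] open 8.5 twist 0.0026 tilt [ 0.001  0.004 -1.   ]
t 9.08 mould TCP [117.6   0.6  94.2] F mould [8.61 2.39 2.23] open 8.4 twist 0.0021 tilt [ 0.002  0.008 -1.   ]
```

```bash
python3 snap.py 11
```

```text
(no output)
```

View pics/w11.png

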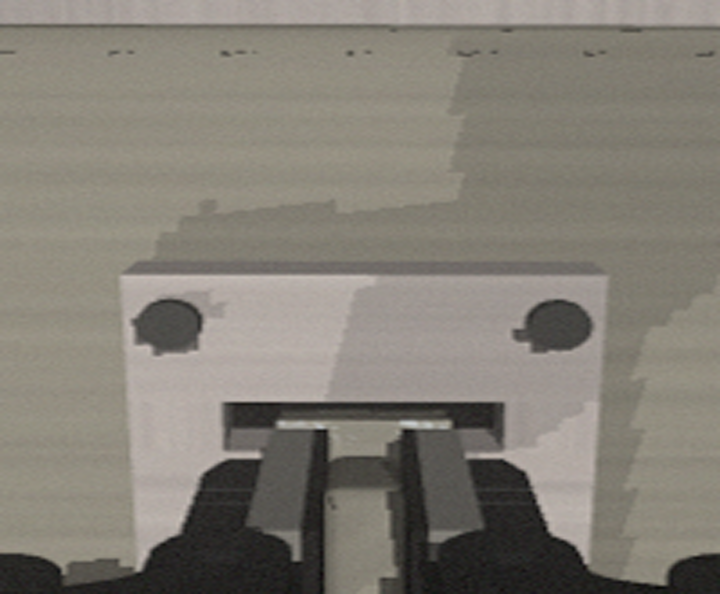

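View pics/s11.png

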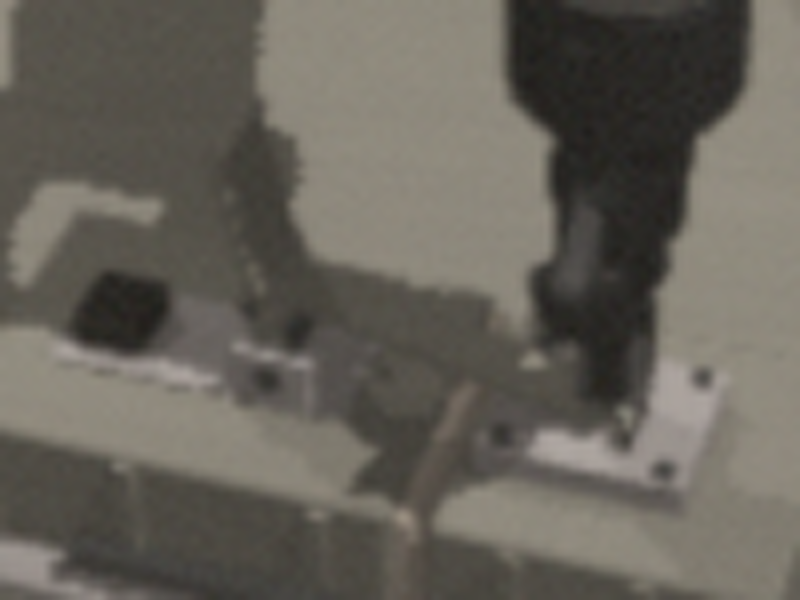

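```bash
python3 -m jog '[[-0.001,0,-0.0003,0],[-0.002,0,-0.0003,0],[-0.003,0,-0.0003,0],[-0.003,0,-0.0003,0]]'>/dev/null; python3 go.py;python3 -m jog '[[-0.001,0,0.000,0],[-0.002,0,0.00,0],[-0.003,0,0,0],[-0.003,0,0.00,0]]'>/dev/null; python3 go.py; python3 snap.py 12
```

```text
t 9.52 mould TCP [117.5   0.7  94.3] F mould [12.89 -0.68  0.07] open 8.4 twist 0.0016 tilt [ 0.003  0.013 -1.   ]
t 9.85 mould TCP [117.5   0.6  94.3] F mould [14.71 -0.24  1.41] open 8.2 twist 0.0011 tilt [ 0.005  0.019 -1.   ]
```

View pics/w12.png

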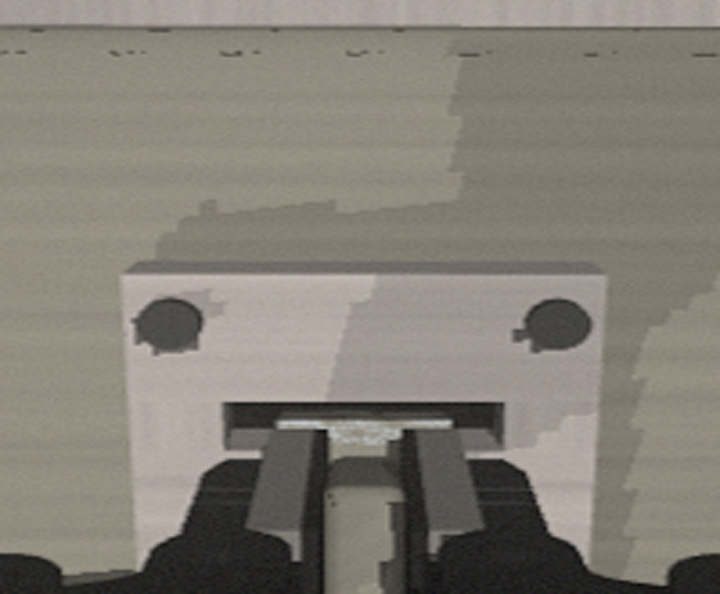

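```bash
python3 -m jog '[[0,0,0,0],[0,0,0,0],[0,0,0,0],[0,0,0,0]]' 0.03 20 >/dev/null; python3 go.py;python3 -m jog '[[0,0,-0.01,0],[0,0,-0.03,0],[0,0,-0.06,0],[0,0,-0.095,0],[0,0,-0.12,0],[0,0,-0.12,0],[0,0,-0.12,0]]' >/dev/null; python3 go.py; python3 - <<'E'
from workcell import r,capture
import cv2,pickle
pickle.dump(r.observe(),open(f"w13.pkl","wb"))
a=capture("wrist");cv2.imwrite(f"pics/w13.png",a)
a=capture("scene")[160:235,255:355];cv2.imwrite(f"pics/s13.png",cv2.resize(a,None,fx=8,fy=8,interpolation=cv2.INTER_CUBIC))
E
```

```text
t 10.28 mould TCP [116.9   0.5  94.2] F mould [-0.27  0.01  0.56] open 29.9 twist 0.001 tilt [ 0.005  0.018 -1.   ]
t 10.87 mould TCP [114.3  -0.7 217. ] F mould [0.73 0.01 0.09] open 29.7 twist 0.0006 tilt [ 0.01   0.017 -1.   ]
```

View pics/w13.png

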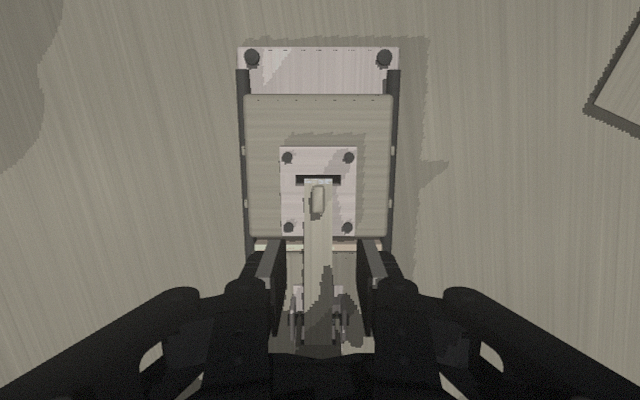

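View pics/s13.png

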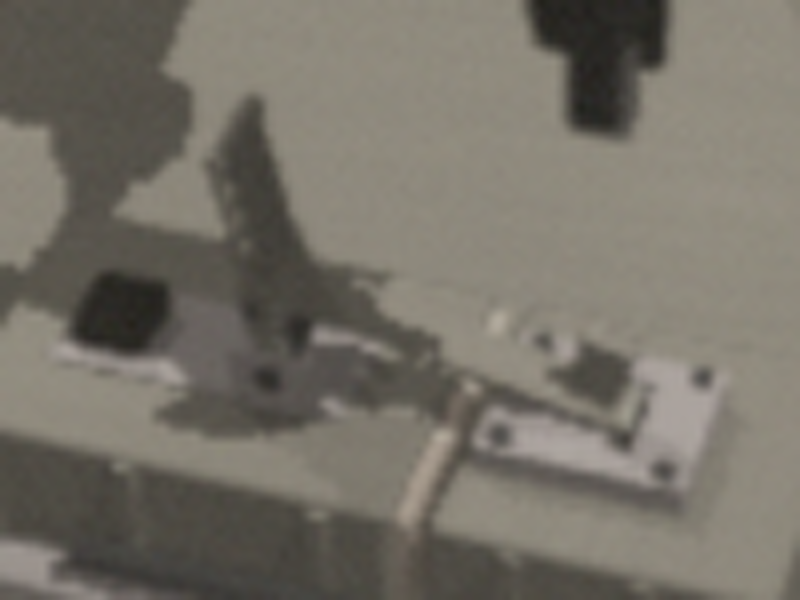

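```bash
python3 go.py 20,0,210 20,0,157; python3 -m jog '[[-0.03,0,0,0],[-0.06,0,0.002,0],[-0.09,0,0.003,0],[-0.094,0,0.005,0],[-0.094,0,0.005,0],[-0.094,0,0.005,0],[-0.094,0,0.005,0]]' 0 20 >/dev/null; python3 go.py 20,0,157;
```

```text
t 10.97 mould TCP [114.4   1.3 213.6] F mould [ 1.09  0.43 -0.56] open 30.0 twist 0.0006 tilt [ 0.004  0.018 -1.   ]
20,0,210 [-0.0944  0.0012  0.0018]
20,0,157 [-0.0954  0.0012  0.0548]
t 11.55 mould TCP [ 21.5   1.6 206.2] F mould [0.08 0.45 0.01] open 0.1 twist 0.0014 tilt [ 0.003  0.019 -1.   ]
20,0,157 [-0.0025  0.0016  0.0492]
```

```bash
python3 -m jog '[[-0.001,0.001,0.02,0],[-0.0015,0.0015,0.04,0],[-0.002,0.0015,0.049,0],[-0.002,0.0015,0.049,0],[-0.002,0.0015,0.049,0]]' >/dev/null; python3 go.py; python3 -m jog '[[-0.003,0,0,0],[-0.006,0,0,0],[-0.009,0,0,0],[-0.012,0,0,0],[-0.014,0,0,0],[-0.014,0,0,0],[-0.014,0,0,0]]' >/dev/null; python3 go.py; python3 snap.py 14
```

```text
t 11.97 mould TCP [ 21.2   0.4 157.1] F mould [ 0.46 -0.61  1.07] open 0.1 twist 0.0024 tilt [ 0.002  0.019 -1.   ]
t 12.55 mould TCP [  7.    0.3 157. ] F mould [-0.29 -0.18 -0.23] open 0.2 twist 0.002 tilt [ 0.002  0.02  -1.   ]
```

View pics/s14.png

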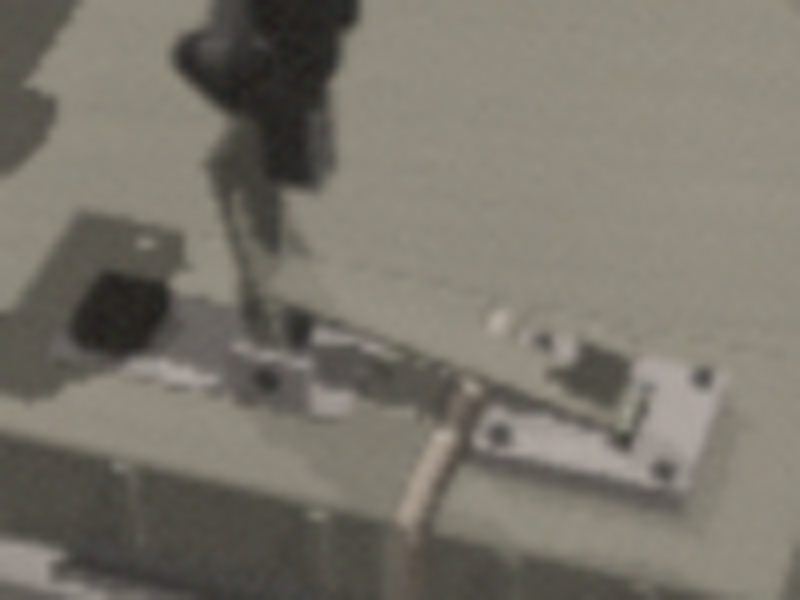

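```bash
python3 -m jog '[[-0.002,0,0,0],[-0.004,0,0,0],[-0.006,0,0,0],[-0.006,0,0,0]]' >/dev/null; python3 go.py; python3 -m jog '[[-0.002,0,0,0],[-0.004,0,0,0],[-0.006,0,0,0],[-0.006,0,0,0]]' >/dev/null; python3 go.py;  python3 -m jog '[[-0.002,0,0,0],[-0.004,0,0,0],[-0.006,0,0,0],[-0.006,0,0,0]]' >/dev/null; python3 go.py; python3 snap.py 15; python3 - <<'E'
import numpy as np
for t in np.arange(1.4,-.05,-.1): print(round(t,2),"TCP contact r=68:",np.round(-68*np.cos(t)+3*np.sin(t)+11,1),np.round(86+68*np.sin(t)+3*np.cos(t),1))
E
```

```text
t 12.98 mould TCP [  0.8   0.3 156.7] F mould [ 0.53 -0.16  0.01] open -0.2 twist 0.0021 tilt [ 0.002  0.019 -1.   ]
t 13.32 mould TCP [ -3.2   0.5 156.2] F mould [ 7.94 -1.25 -1.  ] open 0.0 twist 0.0018 tilt [ 0.002  0.024 -1.   ]
t 13.65 mould TCP [ -6.6   0.5 155.6] F mould [10.05 -2.3  -1.67] open -0.3 twist 0.0017 tilt [ 0.003  0.03  -1.   ]
1.4 TCP contact r=68: 2.4 153.5
1.3 TCP contact r=68: -4.3 152.3
1.2 TCP contact r=68: -10.8 150.5
1.1 TCP contact r=68: -17.2 148.0
1.0 TCP contact r=68: -23.2 144.8
0.9 TCP contact r=68: -28.9 141.1
0.8 TCP contact r=68: -34.2 136.9
0.7 TCP contact r=68: -39.1 132.1
0.6 TCP contact r=68: -43.4 126.9
0.5 TCP contact r=68: -47.2 121.2
0.4 TCP contact r=68: -50.5 115.2
0.3 TCP contact r=68: -53.1 109.0
0.2 TCP contact r=68: -55.0 102.4
0.1 TCP contact r=68: -56.4 95.8
-0.0 TCP contact r=68: -57.0 89.0
```

View pics/s15.png

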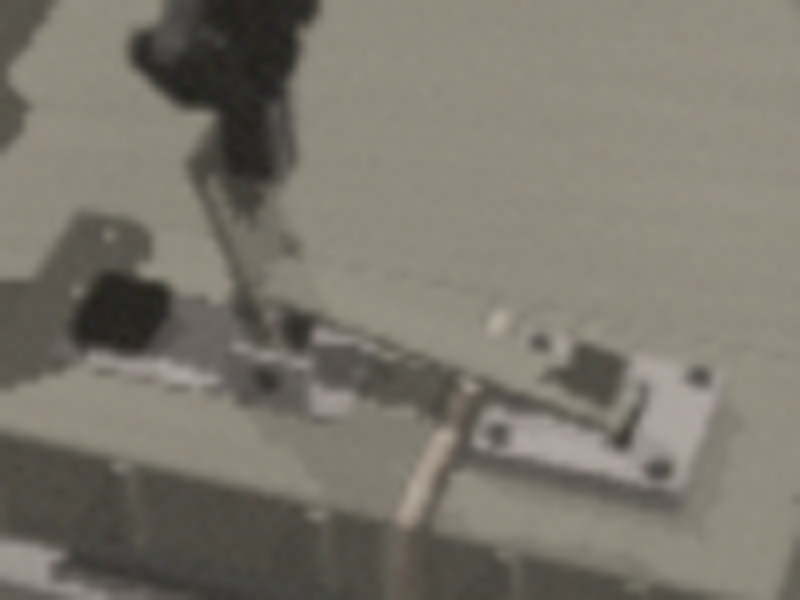

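```bash
python3 -m jog '[[-0.004,0,0.0005,0],[-0.006,0,0.001,0],[-0.008,0,0.002,0],[-0.01,0,0.003,0],[-0.012,0,0.004,0],[-0.013,0,0.005,0]]' >/dev/null; python3 go.py; python3 -m jog '[[-0.004,0,0.001,0],[-0.006,0,0.002,0],[-0.008,0,0.003,0],[-0.01,0,0.0045,0],[-0.012,0,0.006,0],[-0.013,0,0.007,0]]' >/dev/null; python3 go.py; python3 snap.py 16
```

```text
t 14.25 mould TCP [-18.    0.2 151.2] F mould [5.95 2.29 8.13] open -0.1 twist 0.0021 tilt [ 0.004  0.032 -0.999]
t 14.75 mould TCP [-30.    0.2 144.5] F mould [4.57 3.27 7.02] open -0.3 twist 0.0023 tilt [ 0.004  0.034 -0.999]
```

View pics/s16.png

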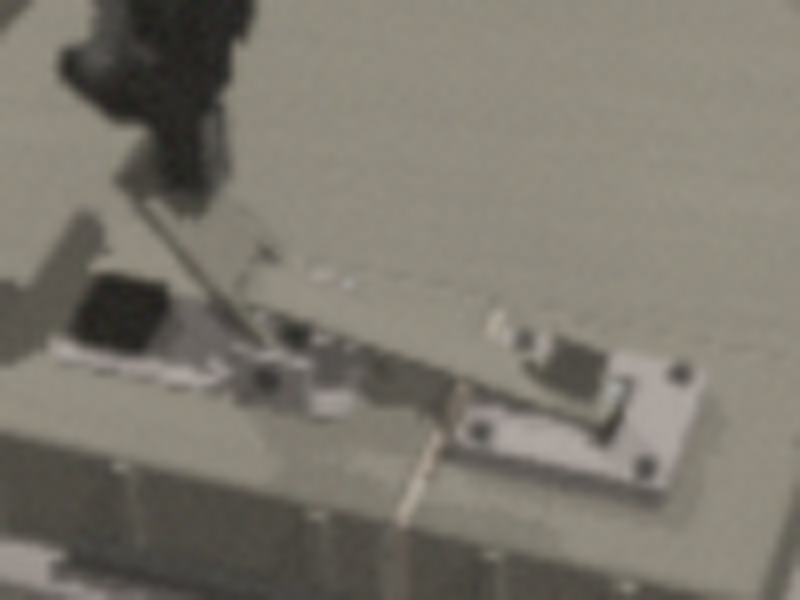

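```bash
python3 -m jog '[[-0.003,0,0.003,0],[-0.005,0,0.005,0],[-0.007,0,0.007,0],[-0.009,0,0.009,0],[-0.011,0,0.011,0],[-0.012,0,0.013,0]]' >/dev/null; python3 go.py; python3 -m jog '[[-0.002,0,0.004,0],[-0.004,0,0.006,0],[-0.005,0,0.008,0],[-0.006,0,0.01,0],[-0.007,0,0.012,0],[-0.008,0,0.013,0]]' >/dev/null; python3 go.py; python3 snap.py 17
```

```text
t 15.35 mould TCP [-42.2  -0.3 132.8] F mould [0.65 2.31 9.95] open 0.1 twist 0.0024 tilt [ 0.005  0.033 -0.999]
t 15.85 mould TCP [-50.3  -0.8 120.7] F mould [1.46 2.4  5.69] open 0.0 twist 0.0025 tilt [ 0.006  0.032 -0.999]
```

View pics/s17.png

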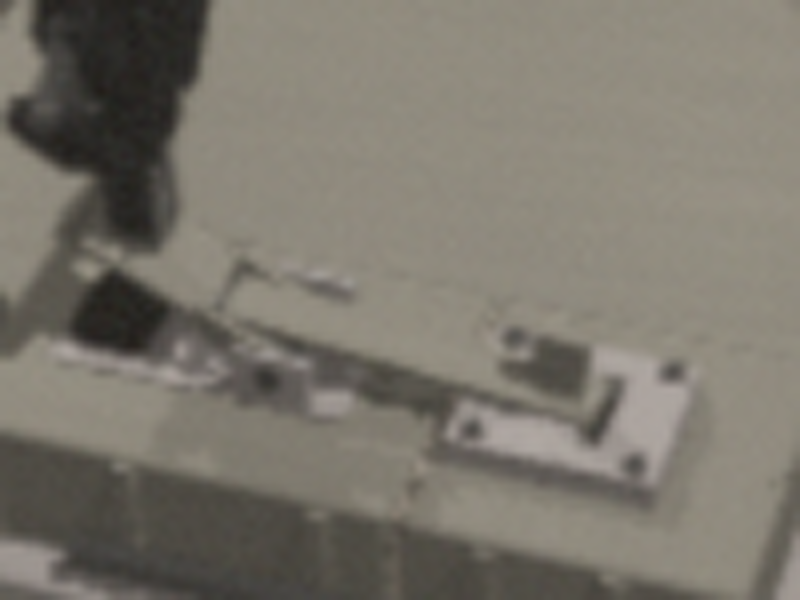

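```bash
python3 -m jog '[[-0.001,0,0.002,0],[-0.002,0,0.004,0],[-0.003,0,0.006,0],[-0.004,0,0.008,0],[-0.005,0,0.01,0],[-0.005,0,0.01,0]]' >/dev/null; python3 go.py; python3 -m jog '[[-0.0005,0,0.002,0],[-0.001,0,0.004,0],[-0.0015,0,0.005,0],[-0.002,0,0.006,0],[-0.002,0,0.006,0]]' >/dev/null; python3 go.py; python3 snap.py 18
```

```text
t 16.45 mould TCP [-55.4  -0.7 109.9] F mould [-1.39  1.43  1.64] open 0.0 twist 0.0022 tilt [ 0.006  0.032 -0.999]
t 16.87 mould TCP [-57.2  -0.6 103.4] F mould [ 0.32  0.05 -0.9 ] open -0.1 twist 0.0021 tilt [ 0.005  0.032 -0.999]
```

View pics/s18.png

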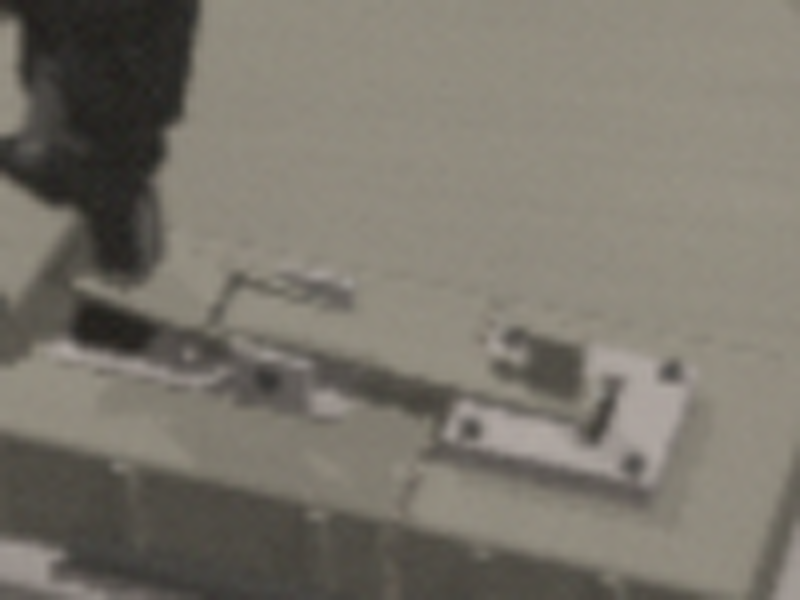

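```bash
python3 -m jog '[[-0.0005,0,0.002,0],[-0.001,0,0.004,0],[-0.001,0,0.005,0],[-0.001,0,0.005,0]]' >/dev/null; python3 go.py; python3 -m jog '[[0,0,0.001,0],[0,0,0.002,0],[0,0,0.003,0],[0,0,0.003,0]]' >/dev/null; python3 go.py; python3 snap.py 19
```

```text
t 17.3 mould TCP [-57.8  -0.2  98. ] F mould [ 0.34 -0.33  0.11] open 0.0 twist 0.0021 tilt [ 0.005  0.032 -0.999]
t 17.63 mould TCP [-57.7  -0.1  94.8] F mould [-0.8   0.58  0.19] open -0.3 twist 0.0021 tilt [ 0.004  0.033 -0.999]
```

View pics/s19.png

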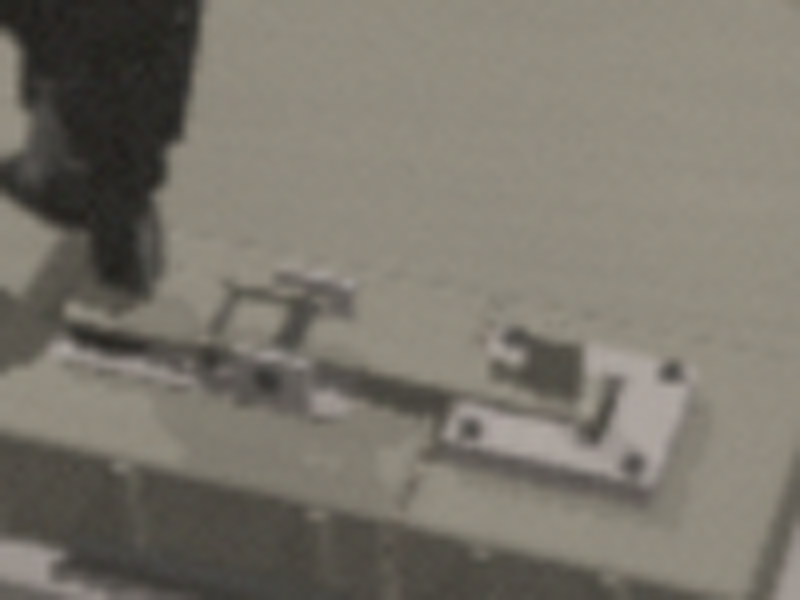

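```bash
for i in 1 2; do python3 -m jog '[[0,0,0.001,0],[0,0,0.002,0],[0,0,0.002,0]]' >/dev/null; python3 go.py;done; for i in 1 2; do python3 -m jog '[[0,0,0.001,0],[0,0,0.001,0],[0,0,0.001,0]]' >/dev/null; python3 go.py; done
```

```text
t 17.98 mould TCP [-57.6  -0.1  92.8] F mould [-0.44 -0.33 -0.78] open 0.1 twist 0.0021 tilt [ 0.004  0.033 -0.999]
t 18.23 mould TCP [-57.5   0.1  90.5] F mould [-0.28 -0.39 -0.23] open 0.3 twist 0.0021 tilt [ 0.004  0.033 -0.999]
t 18.48 mould TCP [-57.4   0.2  89.4] F mould [-0.56  0.39 -0.18] open 0.0 twist 0.0021 tilt [ 0.004  0.033 -0.999]
t 18.73 mould TCP [-57.5  -0.1  88.8] F mould [-0.9   1.27  4.14] open 0.0 twist 0.0022 tilt [ 0.004  0.033 -0.999]
```

```bash
python3 -m jog '[[0,0,0.001,0],[0,0,0.0015,0],[0,0,0.0015,0]]' >/dev/null; python3 go.py; python3 -m jog '[[0,0,-0.005,0],[0,0,-0.02,0],[0,0,-0.05,0],[0,0,-0.08,0],[0.02,0,-0.11,0],[0.05,0,-0.14,0],[0.08,0,-0.16,0],[0.11,0,-0.17,0],[0.12,0,-0.17,0],[0.12,0,-0.17,0],[0.12,0,-0.17,0]]' >/dev/null; python3 go.py; python3 - <<'E'
from workcell import r,capture
import cv2,pickle
pickle.dump(r.observe(),open("w20.pkl","wb"))
a=capture("wrist");cv2.imwrite("pics/w20.png",cv2.resize(a[60:360,200:440],None,fx=2.6,fy=2,interpolation=cv2.INTER_CUBIC))
a=capture("scene")[160:235,255:355];cv2.imwrite("pics/s20.png",cv2.resize(a,None,fx=8,fy=8,interpolation=cv2.INTER_CUBIC))
cv2.imwrite("pics/t20.png",capture("top"))
E
```

```text
t 18.98 mould TCP [-57.5  -0.1  88.7] F mould [ 1.52  5.7  11.67] open -0.1 twist 0.0024 tilt [ 0.004  0.032 -0.999]
t 19.9 mould TCP [ 56.6   0.5 261.3] F mould [-0.3  -0.78  0.38] open -0.1 twist 0.0033 tilt [ 0.002  0.032 -0.999]
```

View pics/w20.png

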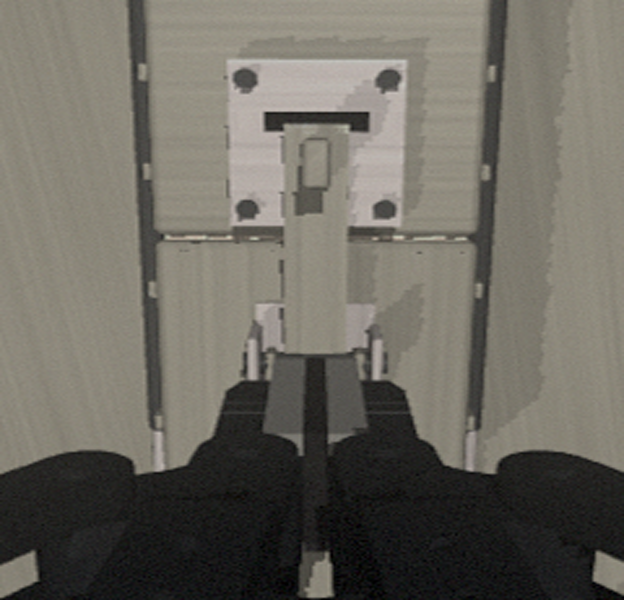

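View pics/s20.png

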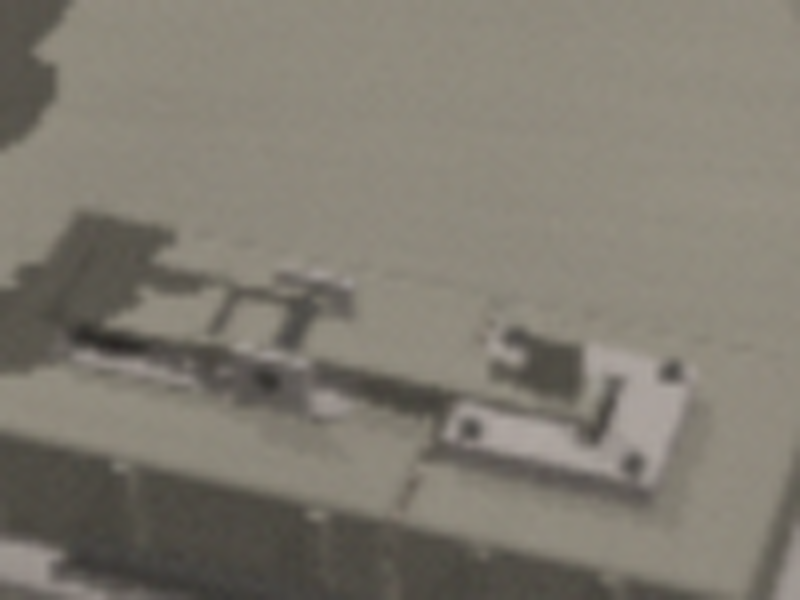

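View pics/t20.png

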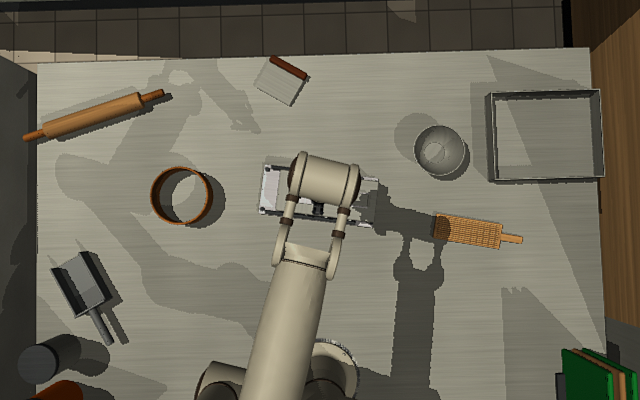

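```bash
python3 -c "
from workcell import hand_in
print(hand_in())"
```

```text
the job is handed in; nothing more can be done
None
```

The mould is latched, and I handed the job in at about 20 s of the 72 s allowed; `hand_in` reports no verdict.

**Closing the latch:** I gripped the claw by its tab, drew it forward and down, and felt the lip into the slot. It bottomed at about 4 N with the lever at roughly 1.4 rad. I drew it back snug on the keeper, where it stopped against about 15 N, then let go. With the fingers shut I swung the lever back and down, needing at most about 12 N on the handle. It went over centre by itself at roughly 0.25 rad, and I followed it down and pressed it onto the rest with about 12 N.

**Last checks:** After I backed off, the pictures showed the lever flat on its rest, the lip still in the slot and the mould gap closed down to the seal. The gripper was clear, about 170 mm above. The sieve, bowl and board sit where they started in the top view.

**Disagreements:**
- **Keeper gap:** while the lip was drawn back, the picture suggested about 2 mm of slack to the keeper, but the force showed firm contact. I put the difference down to the claw's tilt and went by the force.
- **Lever angle:** my first camera fits of the lever's starting angle varied between 1.05 and 1.15 rad, so I re-measured the lip against the slot at each step instead of relying on that angle.

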